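Level the watering tray and load it with the potted plants

TASK

The watering tray on the bench leans and rocks. While it is still empty, turn the two hand knobs at its front corners until it stands level, without a wobble, on all four feet; then stand every small potted plant that is out on the bench upright on the tray's floor. Leave the tools, the stone and the other things on the bench where they are.

Things in the scene. Friction and masses are not known exactly. Their poses are not given: they have to be found in the camera images.
- tray: galvanised steel watering tray, 5 kg, loose on four rubber feet: two screws with hand knobs at the front (robot's side), two of fixed length at the rear. Origin 40 below the centre of its inner floor (on the bench when level); x from front to rear, y left, z up. Foot axes at x -112 (front) or +112 (rear), y -212 or +212.
- tray_floor (a point): centre of the tray's inner floor, axes as the tray's. Inner floor 280 (x) by 320 (y), walls 3 thick rising 28 above it. Level, it is 40 above the bench.
- knob_left (a joint): hand knob of the front left foot (the robot's left, as seen from the robot), in rad. It grows when the knob is turned clockwise seen from above, which screws the foot down (5 mm a turn, 0.80 mm a rad) and so raises that corner; negative: foot too short, positive: too long. At 0 the foot is as long as the fixed rear feet. Range -12 to 12, stays where it is left; friction about 0.1 N m, little more under the tray's weight.
- knob_left_grip (a point): black lobed hand knob on top of the front left foot's screw, 44 across x 26 high, upright axis; the point is on its axis, half-way up, 99 above the foot's sole. Grip it across at any yaw. It goes down and up with its screw. Its underside is 18 or so above the tray's rim, and its side 26 clear of the tray's side wall.
- sole_front_left (a point): centre of the underside of the front left (adjustable) foot, a rubber pad 36 across
- knob_right (a joint): hand knob of the front right foot (the robot's right, as seen from the robot), in rad. It grows when the knob is turned clockwise seen from above, which screws the foot down (5 mm a turn, 0.80 mm a rad) and so raises that corner; negative: foot too short, positive: too long. At 0 the foot is as long as the fixed rear feet. Range -12 to 12, stays where it is left; friction about 0.1 N m, little more under the tray's weight.
- knob_right_grip (a point): black lobed hand knob on top of the front right foot's screw, 44 across x 26 high, upright axis; the point is on its axis, half-way up, 99 above the foot's sole. Grip it across at any yaw. It goes down and up with its screw. Its underside is 18 or so above the tray's rim, and its side 26 clear of the tray's side wall.
- sole_front_right (a point): centre of the underside of the front right (adjustable) foot, a rubber pad 36 across
- sole_rear_left (a point): centre of the underside of the rear left (fixed) foot, a rubber pad 36 across
- sole_rear_right (a point): centre of the underside of the rear right (fixed) foot, a rubber pad 36 across
- pot_oblong_mid (a point): small potted plant: brown rectangular pot, 104 long (along its x) x 64 wide (y) x 50 high, moss and low tufts up to 25 above the rim (soft, only seen). The point is the pot's centre, half-way up, z up. About 0.3 to 0.5 kg. Absent (None) in some starts.
- pot_round_mid (a point): small potted plant: dark grey round pot, 66 across x 54 high, moss and low tufts up to 25 above the rim (soft, only seen). The point is the pot's centre, half-way up, z up. About 0.3 to 0.5 kg. Absent (None) in some starts.
- pot_deep_mid (a point): small potted plant: grey square deep pot, 60 x 60 x 76 high, sides along its x and y, moss and low tufts up to 25 above the rim (soft, only seen). The point is the pot's centre, half-way up, z up. About 0.3 to 0.5 kg. Absent (None) in some starts.
- pot_oval_mid (a point): small potted plant: dark oval pot, 112 long (along its x) x 62 wide (y; straight flanks over the middle 50 of the length) x 46 high, moss and low tufts up to 25 above the rim (soft, only seen). The point is the pot's centre, half-way up, z up. About 0.3 to 0.5 kg. Absent (None) in some starts.
- pot_clay_mid (a point): small potted plant: terracotta round pot, 62 high: rim band 66 across over the top 24, body 58 across below it, moss and low tufts up to 25 above the rim (soft, only seen). The point is the pot's centre, half-way up, z up. About 0.3 to 0.5 kg. Absent (None) in some starts.
- saucer: flat terracotta saucer, 60 across x 9 high, lying among the pots; to be left alone. Origin on its underside
- brush: bench brush; to be left alone. Origin on its underside
- secateurs: secateurs, about 155 long, 18 high; to be left alone. Origin on its underside
- pot_stack: upturned empty terracotta pots, 92 across x 96 high; to be left alone. Origin on its underside
- stone: grey viewing stone, 110 x 75 x 70 high; to be left alone. Origin on its underside
- sprayer: clear spray bottle, 72 across x 190 high; to be left alone. Origin on its underside
- stake_tin: tin of bamboo stakes, 80 across, about 230 high; to be left alone. Origin on its underside
Things that resemble listed ones, but are neither listed nor needed, are in the scene too. Leave any red look-alike of the part that bears pot_oblong_mid alone.

How it is judged:
By the outcome, as a careful person would: the job done as asked, in the order asked, and still so for the second after the job is handed in, with the robot touching nothing.
Of pot_oblong, pot_round, pot_deep, pot_oval, pot_clay only 3 to 4 are there at a start; the rules pass over those that are not, and their reading is None.
At some moment in a run one of pot_oblong, pot_round, pot_deep, pot_oval, pot_clay may be knocked a few centimetres aside while the robot is not near it.
It also fails if it takes over 208 s, if anything falls off the work surface, if the arm or the gripper's body presses on something with over 40 N, if the wrist force passes 120 N, or if a joint passes its speed limit or range.

ROBOT

A 7-joint arm with a two-finger parallel gripper is mounted at the origin on the work surface. World frame = base frame: x ahead of the robot, y to its left, z up, the work surface at z = 0. Lengths are in m, angles in rad, forces in N, time in s.
With the tool pointing down it reaches from about 0.4 to 0.925 m from the base axis. Payload 4.1 kg.
Tool frame: the origin (TCP) lies midway between the tips of the shut fingers; the grasp point (between the pads) lies 19 mm behind it; z points along the fingers, x is the direction in which the jaws open and shut, and the axes are right-handed (so a half turn about z gives the same grasp; the last joint's range is limited). The gripper opens to 85 mm and grips with 20 to 120 N. Pads are 22 mm wide; open, the fingers measure 114 mm over their backs; the gripper's body (76 mm by 85 mm) begins 54 mm behind the grasp point. The pads swing forward as they close: fully open they stand 13 mm farther back than shut.
Start: joints at [-1.295, 0.398, 0.045, 1.537, -0.019, 1.207, -0.051], TCP at [0.238, 0.605, 0.231] pointing down, gripper open.
Joint ranges: [-2.82, 2.82], [-0.49, 2.23], [-1.37, 1.46], [0, 2.46], [-1.36, 4.5], [0.23, 2], [-2.94, 2.94]. Speed limits (rad/s): [2.57, 2.57, 3.14, 3.14, 3.14, 3.14, 3.14].

INTERFACE

Orientations are given as a unit quaternion [x, y, z, w].
In Python, from rig import sensors, vision, job gives the robot as it stands.
- The arm moves only by the tool carry_out, never from a script. Its argument "rows" is a list of rows, each a list of 4 numbers: the shift along the tool's x, y, z in mm, then the turn about the tool's z in rad. A call has 1 to 10 rows; each row is the pose to reach, as a shift and turn from the pose measured when the call began, along the tool's axes at that moment; what a row does not reach only later rows make up. A row lasts 1/8 s, in which the tool goes at most 62.5 mm and 10.7 degrees, less where a joint would pass 70% of its speed; a pose out of reach is approached as far as the arm can. A call with a gripper value outside its range is refused whole. "fingers" is the opening in per cent of the stroke, from 0 (shut) to 100 (fully open), set as the call begins (left out, the last holds). The fingers move at their own pace and stop on an object; "newtons" is the grip in N (left out, the last holds). Time passes only in rows, so rows that repeat a pose let the fingers close. It gives the time, the measured TCP pose, the force and the opening at its end, in the units of the state.
- sensors.get_obs(): the state, without advancing time (a new reading comes with each control period).
- vision.snapshot(name): name is "side" or "top" or "wrist"; returns a dict with "image" (400x640x3 uint8, red, green, blue), "range_z" (400x640 float32, m along the optical axis (not along the pixel's ray), 0 where there is no reading), "fx", "fy", "cx", "cy" (pixels), "dist" ([k1, k2, p1, p2, k3] as OpenCV has them; the pictures are not rectified), "R" (3x3) and "t" (3): a world point X has camera coordinates R X + t; the wrist camera has in their place "hand_eye" (4x4, takes a point from camera to tool coordinates, whose origin is the TCP and whose axes are the tool frame's). Camera axes: x right, y down, z forward; pixel columns grow to the right and rows downward; lengths in m; the calibration is good to about 2 mm. A picture is of the moment at which its call begins: read the wrist's pose just before it.
- job.hand_in(): hands the job in, once; it reports no verdict.
The state is a dict: "clock": time; "joints": joint angles; "dq": joint speeds; "effort": joint torques, N m; "eef_pos": TCP position; "ee_rot": TCP orientation; "wrist_force": force on the tool from outside, world axes, zero at the start; "torque": the same for the moment, N m; "grip_width": opening from 0.0 (shut) to 1.0 (fully open).
Only numpy, scipy, OpenCV 4.12 (cv2) and the standard library are available. Lean on these libraries where they do the work, as an engineer would, in place of code of your own. Each camera call takes 0.05 s, during which the arm holds its last target.

## Working session

There is one attempt and no reset: what is moved stays moved. The work goes in short steps, Python scripts to look and compute and a tool call to move; the robot and the scene stay as the last step left them, time stands still between calls to the robot, and variables do not carry over. Pictures are saved under pics/ and viewed, and the job is handed in when it is done.

Besides the shell and the picture viewer there is one more tool, called after "Request:" as name(argument=value, ...) on one line, values as JSON. carry_out: Moves the arm, as the interface text tells. Its arguments: {"type":"object","properties":{"rows":{"type":"array"},"fingers":{"type":"number"},"newtons":{"type":"number"}},"required":["rows"]}

```bash
ls; mkdir -p pics
python3 - <<'E'
from rig import sensors, vision, job
import cv2, numpy as np
print(sensors.get_obs())
for n in ["side","top","wrist"]:
    s=vision.snapshot(n); cv2.imwrite(f"pics/{n}0.png",s["image"][:,:,::-1]); np.savez(f"{n}0.npz",**s)
    print(n,[ (k,s[k]) for k in s if k not in("image","range_z")])
E
```

```text
pics
{'clock': 0.0, 'joints': array([-1.29499429,  0.39918618,  0.04503909,  1.53790853, -0.01869736,
        1.2068975 , -0.05070186]), 'dq': array([-0.00053446, -0.00055369, -0.00033569,  0.00020896, -0.00010623,
       -0.00139978, -0.00141677]), 'effort': array([-1.75287983e-04, -4.75128937e+01,  1.36418447e+00, -2.54225188e+01,
        1.13463859e-02,  9.30800568e-03,  1.54566322e-05]), 'eef_pos': array([0.23770467, 0.60427962, 0.23025465]), 'ee_rot': array([ 8.26434654e-01,  5.63031779e-01, -7.75673094e-04,  6.13620098e-04]), 'wrist_force': array([-0.86982255, -0.55010513, -0.20685287]), 'torque': array([ 0.04098694,  0.03182373, -0.04143818]), 'grip_width': 1.0013762509462272}
side [('fx', 435.8655463081099), ('fy', 435.8655463081099), ('cx', 322.0308679594237), ('cy', 197.59271135434105), ('dist', array([-0.11455001,  0.        ,  0.        ,  0.        ,  0.        ])), ('R', array([[ 0.76509953, -0.64390498,  0.00301488],
       [-0.36902969, -0.44231506, -0.8174194 ],
       [ 0.52767395,  0.62429462, -0.5760351 ]])), ('t', array([-0.34140873,  0.26815823,  1.02421794]))]

[... 262 characters left out ...]
-0.99511823,  0.0151563 , -0.09751924],
       [ 0.09762606,  0.00647395, -0.99520211]])), ('t', array([0.05936892, 0.48493862, 1.45392535]))]
wrist [('fx', 339.86926352163226), ('fy', 339.86926352163226), ('cx', 322.0081366255166), ('cy', 193.96805909344315), ('dist', array([-0.04442754,  0.        ,  0.        ,  0.        ,  0.        ])), ('hand_eye', array([[ 9.99999532e-01,  5.44877917e-04, -7.99698990e-04,
         1.67259851e-04],
       [-2.93291277e-04,  9.58194493e-01,  2.86117506e-01,
        -7.25663908e-02],
       [ 9.22166279e-04, -2.86117137e-01,  9.58194204e-01,
        -1.43389623e-01],
       [ 0.00000000e+00,  0.00000000e+00,  0.00000000e+00,
         1.00000000e+00]]))]
```

View pics/top0.png

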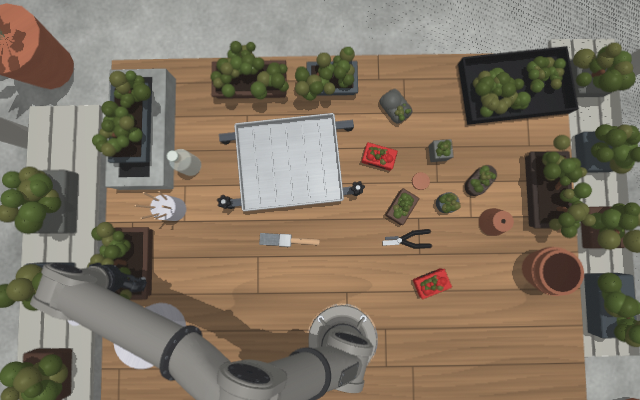

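View pics/side0.png

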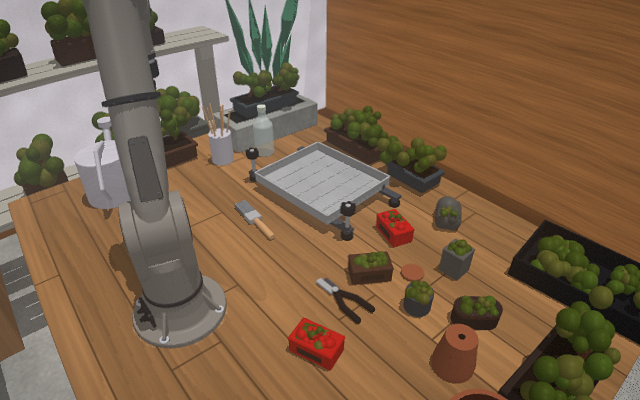

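View pics/wrist0.png

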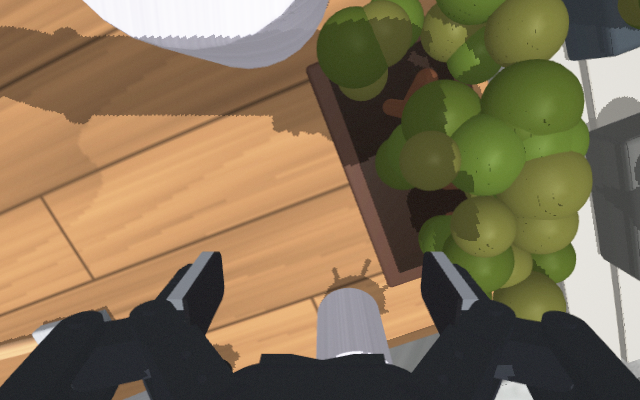

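```bash
cat > h.py <<'E'
import numpy as np, cv2
from scipy.spatial.transform import Rotation as Ro
def snap(n,tag=None):
    from rig import sensors, vision
    o=sensors.get_obs(); s=vision.snapshot(n); s=dict(s); s["pos"]=o["eef_pos"]; s["rot"]=o["ee_rot"]
    if tag: cv2.imwrite(f"pics/{tag}.png",s["image"][:,:,::-1]); np.savez(f"{tag}.npz",**s)
    return s
def load(tag): return dict(np.load(f"{tag}.npz"))
def c2w(s):
    if "hand_eye" in s:
        T=np.eye(4);T[:3,:3]=Ro.from_quat(s["rot"]).as_matrix();T[:3,3]=s["pos"]; return T@s["hand_eye"]
    T=np.eye(4);T[:3,:3]=s["R"].T;T[:3,3]=-s["R"].T@s["t"];return T
def rays(s,uv):
    K=np.array([[s["fx"],0,s["cx"]],[0,s["fy"],s["cy"]],[0,0,1.]])
    p=cv2.undistortPoints(np.asarray(uv,float).reshape(-1,1,2),K,np.asarray(s["dist"])).reshape(-1,2)
    return np.c_[p,np.ones(len(p))]
def plane(s,uv,z):
    T=c2w(s);d=rays(s,uv)@T[:3,:3].T;o=T[:3,3];return o+d*((z-o[2])/d[:,2])[:,None]
def cloud(s):
    v,u=np.mgrid[0:400,0:640];r=rays(s,np.c_[u.ravel(),v.ravel()])*s["range_z"].reshape(-1,1).astype(float)
    T=c2w(s);P=r@T[:3,:3].T+T[:3,3];P=P.reshape(400,640,3);P[s["range_z"]==0]=np.nan;return P
def fit(P):
    P=P[np.isfinite(P).all(1)]
    A=np.c_[P[:,:2],np.ones(len(P))];
    for _ in range(4):
        c=np.linalg.lstsq(A,P[:,2],rcond=None)[0];r=P[:,2]-A@c;k=abs(r)<2.5*max(r.std(),1e-4);P=P[k];A=A[k]
    return c,r.std(),len(P)
E
python3 - <<'E'
from h import *
for n in["top0","side0"]:
    s=load(n);P=cloud(s)
    z=P[...,2]
    print(n)
    pts={"top0":dict(bench=(300,255),bench2=(420,320),tl=(245,125),tr=(330,122),floor=(290,163),kl=(224,203),kr=(357,188),obl=(402,207),rnd=(447,203),deep=(441,150),oval=(481,180),red=(380,155),sauc=(420,181),stone=(396,106),tin=(170,207),sprayer=(180,160)),
     "side0":dict(bench=(260,300),floor=(318,178),kl=(252,154),kr=(348,208))}[n]
    for k,(u,v) in pts.items():print(k,np.round(np.nanmedian(P[v-2:v+3,u-2:u+3].reshape(-1,3),0)*1000,1))
    if n=="top0":
        c,sd,m=fit(P[135:190,252:325].reshape(-1,3));print(c*1000,sd,m)
        c,sd,m=fit(P[250:290,230:300].reshape(-1,3));print(c*1000,sd,m)
        c,sd,m=fit(P[60:80,370:390].reshape(-1,3));print(c*1000,sd,m)
    else:
        c,sd,m=fit(P[165:195,295:345].reshape(-1,3));print(c*1000,sd,m)
E
cd pics; python3 -c "
import cv2
i=cv2.imread('top0.png');cv2.imwrite('t0z.png',cv2.resize(i[90:260,205:505],None,fx=2.6,fy=2.6,interpolation=cv2.INTER_CUBIC))"
```

```text
top0
bench [276.2 134.3   0. ]
bench2 [  57.8 -259.9    0.5]
tl [710.6 310.5  48.2]
tr [718.6  27.1  41.6]
floor [581.2 162.1  40.6]
kl [445.7 364.1 115.6]
kr [487.  -53.7 111.4]
obl [ 428.1 -201.3   63.9]
rnd [ 438.8 -346.8   63.2]
deep [ 608.7 -328.6   87.6]
oval [ 512.8 -464.5   56.1]
red [ 599.3 -134.2   69.2]
sauc [ 518.2 -273.1   10.5]
stone [ 765.3 -193.6   57.2]
tin [434.1 532.5 111. ]
sprayer [577.8 493.2 148.8]
[10.06181264 -0.78839577 33.72023916] 0.0030130706867929537 3925
[-1.55217057  2.83709197  0.10589695] 0.0029820460972073727 2708
[-3.89864326  6.5133275   4.92737239] 0.003046860700837573 391
side0
bench [166.8 -97.4   0.7]
floor [585.3 188.8  40.3]
kl [443.5 349.9 112.9]
kr [483.2 -66.2 111.8]
[ 9.19990733 -0.27154682 34.25572649] 0.001580150496920765 1459
```

View pics/t0z.png

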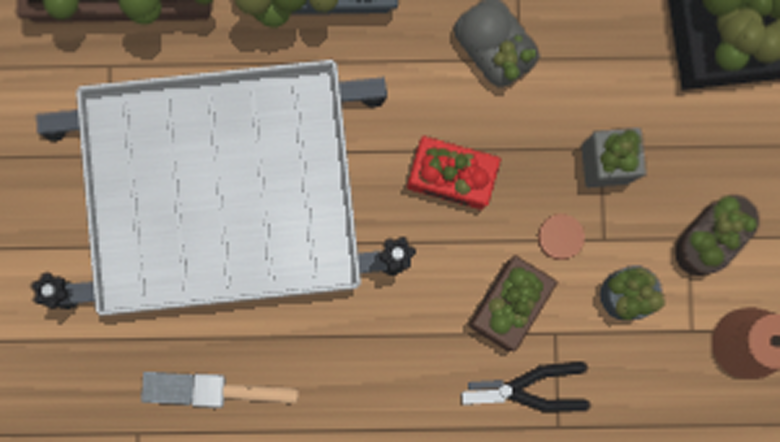

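```bash
cat >> h.py <<'E'
def go(x,y,z,yaw=None,verbose=True):
    """yaw: world angle of tool x axis (tool down); prints row"""
    from rig import sensors
    o=sensors.get_obs();R=Ro.from_quat(o["ee_rot"]).as_matrix()
    d=R.T@(np.array([x,y,z])-o["eef_pos"])*1000
    cur=np.arctan2(R[1,0],R[0,0]);t=0
    if yaw is not None:
        t=-(yaw-cur);t=(t+np.pi)%(2*np.pi)-np.pi
    n=int(max(np.ceil(np.linalg.norm(d)/62.5),np.ceil(abs(t)/.187)))
    print("row",np.round(d,1),"turn %.3f"%t,"n",n,"cur",np.round(o["eef_pos"],4),"yaw %.3f"%cur,"tilt",np.round(R[:2,2],4),"j",np.round(o["joints"],2),"t %.1f"%o["clock"])
E
python3 -c "
from h import *
go(.3,.45,.36,np.pi/2);go(.48,.16,.33,np.pi/2)"
```

```text
row [-121.1  114.4 -129.3] turn -0.375 n 4 cur [0.2378 0.6044 0.2305] yaw 1.196 tilt [-0.0004 -0.0014] j [-1.29  0.4   0.05  1.54 -0.02  1.21 -0.05] t 0.1
row [-325.1  388.1  -99. ] turn -0.375 n 9 cur [0.2378 0.6044 0.2305] yaw 1.196 tilt [-0.0004 -0.0014] j [-1.29  0.4   0.05  1.54 -0.02  1.21 -0.05] t 0.1
```

Request:
carry_out(rows=[[-60, 60, -100, -0.2], [-121, 114, -129, -0.375], [-190, 200, -120, -0.375], [-260, 300, -110, -0.375], [-325, 388, -99, -0.375], [-325, 388, -99, -0.375], [-325, 388, -99, -0.375], [-325, 388, -99, -0.375], [-325, 388, -99, -0.375], [-325, 388, -99, -0.375]])

```text
clock: 1.4
eef_pos: [0.4813, 0.1559, 0.3299]
ee_rot: [0.71, 0.704, -0.001, 0.001]
wrist_force: [0.0, 0.4, 0.4]
grip_width: 1.005
```

```bash
python3 -c "
from h import *
s=snap('wrist','w1');go(.48,.16,.33,np.pi/2)"
```

```text
row [ 1.2 -0.2 -0.2] turn -0.003 n 1 cur [0.4802 0.1588 0.3298] yaw 1.568 tilt [-0.001  -0.0014] j [-0.71  0.08  0.33  1.73 -0.02  1.34  1.19] t 1.4
```

View pics/w1.png

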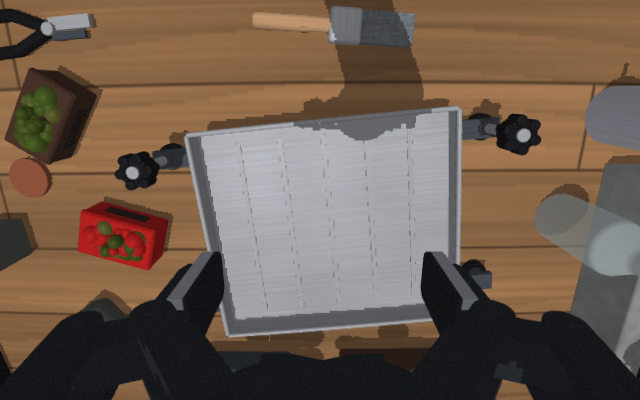

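```bash
cat > meas.py <<'E'
from h import *
import sys
s=snap('wrist',sys.argv[1]) if len(sys.argv)>2 else load(sys.argv[1])
P=cloud(s);im=s["image"].astype(int);z=P[...,2]
mx=im.max(2)
fl=(z>.03)&(z<.05)&(P[...,0]>.44)&(mx>120)&(np.ptp(im,2)<25)
fl=cv2.erode(fl.astype(np.uint8),np.ones((13,13)))>0
m=np.median(P[fl],0);print("floor centroid",m, fl.sum())
c,sd,n=fit(P[fl]);print("floor c",c*1000,sd*1000,n)
be=(abs(z)<.012)&(im[...,0]-im[...,2]>40)&(im[...,0]>80)
be=cv2.erode(be.astype(np.uint8),np.ones((5,5)))>0
b,sd,n=fit(P[be]);print("bench",b*1000,sd*1000,n)
for nm,side in(("L",1),("R",-1)):
    k=(z>.095)&(z<.135)&((P[...,1]>.25) if side>0 else (P[...,1]<.05))&(P[...,0]<.56)&(mx<75)
    nl,lab,st,ce=cv2.connectedComponentsWithStats(k.astype(np.uint8))
    i=1+np.argmax(st[1:,4]);k=lab==i
    q=P[k];c0=np.median(q,0)
    # top centre by plane-ray of mask enclosing circle
    cn=max(cv2.findContours(k.astype(np.uint8),0,2)[0],key=cv2.contourArea)
    (u,v),r=cv2.minEnclosingCircle(cn)
    zt=np.median(z[cv2.erode(k.astype(np.uint8),np.ones((3,3)))>0])
    # silver cap
    kk=(mx>110)&(np.hypot(*(np.indices(mx.shape)-np.array([v,u])[:,None,None]))<r*.6)
    zs=np.median(z[kk]); cap=np.argwhere(kk).mean(0)[::-1]
    X=plane(s,[cap],zs)[0]; X2=plane(s,[(u,v)],zt)[0]
    fz=c@[X[0],X[1],1];bz=b@[X[0],X[1],1]
    print(nm,"uv",round(u),round(v),"r",round(r,1),"npix",k.sum(),kk.sum(),"cap xyz",X.round(4),"circ",X2.round(4),"top z %.1f cap z %.1f rel floor %.1f/%.1f  floor-bench %.1f"%(zt*1e3,zs*1e3,(zt-fz)*1e3,(zs-fz)*1e3,(fz-bz)*1e3))
for x,y in((.47,.16),(.69,.16),(.58,.30),(.58,.02)): print((x,y),"floor-bench %.2f"%((c-b)@[x,y,1]*1e3))
E
python3 meas.py w1
```

```text
floor centroid [0.56578032 0.1678687  0.03932547] 16089
floor c [ 8.83809507  0.17625643 34.30354704] 0.8063029250645453 15743
bench [-1.2428779  -0.52113401  1.3617544 ] 0.829485704601043 86460
L uv 518 134 r 23.9 npix 1186 141 cap xyz [0.4513 0.3675 0.118 ] circ [0.4502 0.3629 0.1156] top z 115.6 cap z 118.0 rel floor 77.3/79.7  floor-bench 37.7
R uv 136 170 r 22.2 npix 1037 123 cap xyz [ 0.49   -0.0545  0.1138] circ [ 0.4876 -0.0503  0.1118] top z 111.8 cap z 113.8 rel floor 73.1/75.2  floor-bench 37.8
(0.47, 0.16) floor-bench 37.79
(0.69, 0.16) floor-bench 40.01
(0.58, 0.3) floor-bench 39.00
(0.58, 0.02) floor-bench 38.80
```

```bash
python3 -c "
from h import *
go(.451,.3665,.15,3.27);go(.451,.3665,.33,3.27)"
```

```text
row [207.9 -29.7 179.6] turn -1.702 n 10 cur [0.4802 0.1588 0.3298] yaw 1.568 tilt [-0.001  -0.0014] j [-0.71  0.08  0.33  1.73 -0.02  1.34  1.19] t 1.4
row [207.6 -29.9  -0.4] turn -1.702 n 10 cur [0.4802 0.1588 0.3298] yaw 1.568 tilt [-0.001  -0.0014] j [-0.71  0.08  0.33  1.73 -0.02  1.34  1.19] t 1.4
```

Request:
carry_out(rows=[[50, -10, 20, -0.18], [100, -20, 40, -0.36], [150, -25, 60, -0.54], [208, -30, 80, -0.72], [208, -30, 110, -0.9], [208, -30, 140, -1.08], [208, -30, 180, -1.26], [208, -30, 180, -1.44], [208, -30, 180, -1.62], [208, -30, 180, -1.702]], fingers=90, newtons=35)

```text
clock: 2.7
eef_pos: [0.4489, 0.3683, 0.1491]
ee_rot: [-0.067, 0.998, -0.0, -0.001]
wrist_force: [-0.9, 0.0, -0.9]
grip_width: 0.9
```

```bash
python3 -c "
from h import *
s=snap('wrist','w2');go(.451,.3665,.08,3.27)"
```

```text
row [-2.  -2.  69.2] turn 0.007 n 2 cur [0.4489 0.3683 0.1492] yaw -3.006 tilt [-0.0025 -0.0009] j [-0.73  0.35 -0.04  1.8   0.01  1.    2.5 ] t 2.8
```

View pics/w2.png

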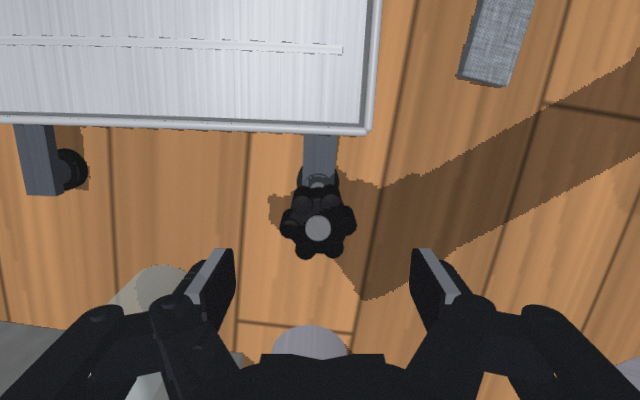

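```bash
python3 -c "
from h import *
s=load('w2');X=plane(s,[(318,228)],.118)[0];print(X);P=cloud(s);print(P[222:235,312:325].reshape(-1,3).mean(0));go(X[0],X[1],.08,3.27)"
```

```text
[0.45143919 0.36732196 0.118     ]
[nan nan nan]
row [-2.5 -1.3 69.2] turn 0.007 n 2 cur [0.4489 0.3683 0.1492] yaw -3.006 tilt [-0.0025 -0.0009] j [-0.73  0.35 -0.04  1.8   0.01  1.    2.5 ] t 2.8
```

Request:
carry_out(rows=[[-2, -1.5, 25, 0], [-2.5, -1.5, 50, 0], [-2.5, -1.5, 69, 0], [-2.5, -1.5, 69, 0]])

```text
clock: 3.25
eef_pos: [0.4491, 0.3674, 0.0786]
ee_rot: [-0.068, 0.998, -0.001, -0.003]
wrist_force: [-0.4, 0.4, -0.3]
grip_width: 0.899
```

Request:
carry_out(rows=[[0, 0, 0, 0], [0, 0, 0, 0], [0, 0, 0, 0], [0, 0, 0, 0]], fingers=20, newtons=35)

```text
clock: 3.75
eef_pos: [0.4502, 0.3684, 0.0795]
ee_rot: [-0.068, 0.998, -0.0, -0.002]
wrist_force: [2.6, 2.3, -0.6]
grip_width: 0.504
```

```bash
python3 -c "
from h import *
s=snap('wrist','w3');go(.4515,.3673,.08,3.27)
from rig import sensors;o=sensors.get_obs();print(o['grip_width'],o['wrist_force'],o['torque'])"
```

```text
row [-1.1 -1.3 -0.6] turn 0.008 n 1 cur [0.4502 0.3685 0.0794] yaw -3.005 tilt [-0.0036 -0.0005] j [-0.73  0.44 -0.04  1.85  0.02  0.86  2.5 ] t 3.8
0.5075494905628543 [ 3.19030542  1.83904873 -0.28028414] [ 0.53668908 -0.59093159  0.05980157]
```

View pics/w3.png

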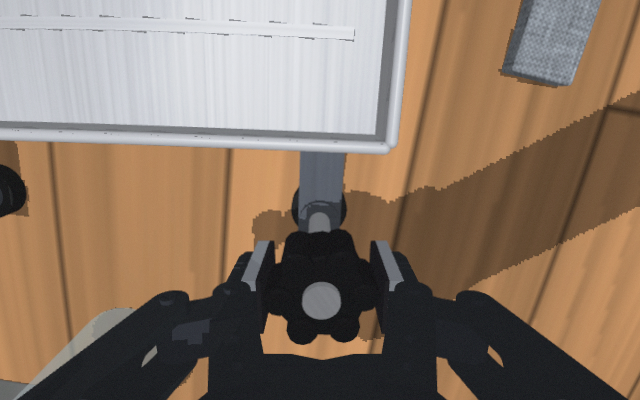

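Request:
carry_out(rows=[[0, 0, 0.2, 0.18], [0, 0, 0.3, 0.36], [0, 0, 0.4, 0.54], [0, 0, 0.6, 0.72], [0, 0, 0.7, 0.9], [0, 0, 0.9, 1.08], [0, 0, 1, 1.26], [0, 0, 1.2, 1.44], [0, 0, 1.3, 1.62], [0, 0, 1.4, 1.8]])

```text
clock: 5.05
eef_pos: [0.4519, 0.3693, 0.0786]
ee_rot: [0.741, 0.671, 0.001, -0.001]
wrist_force: [4.6, -0.0, -1.5]
grip_width: 0.506
```

Request:
carry_out(rows=[[0, 0, 0.2, 0.18], [0, 0, 0.3, 0.36], [0, 0, 0.4, 0.54], [0, 0, 0.6, 0.72], [0, 0, 0.7, 0.9], [0, 0, 0.9, 1.08], [0, 0, 1, 1.26], [0, 0, 1.2, 1.44], [0, 0, 1.2, 1.62], [0, 0, 1.2, 1.8]])

```text
clock: 6.3
eef_pos: [0.453, 0.3671, 0.0777]
ee_rot: [0.986, -0.166, 0.001, 0.0]
wrist_force: [1.7, -1.8, -0.2]
grip_width: 0.505
```

Request:
carry_out(rows=[[0, 0, 0, 0.18], [0, 0, 0, 0.36], [0, 0, 0, 0.54], [0, 0, 0, 0.72], [0, 0, 0, 0.9], [0, 0, 0, 1.08], [0, 0, 0, 1.26], [0, 0, 0, 1.4], [0, 0, 0, 1.4]])

```text
clock: 7.42
eef_pos: [0.4511, 0.3668, 0.0766]
ee_rot: [-0.648, 0.762, -0.0, -0.002]
wrist_force: [-2.3, 1.2, -2.3]
grip_width: 0.507
```

```bash
python3 -c "
from h import *
s=snap('wrist','w4');go(.4515,.3673,.08,3.27)
from rig import sensors;o=sensors.get_obs();print(o['grip_width'],o['wrist_force'],o['torque'])"
```

```text
row [-0.6 -0.3 -3.4] turn 1.281 n 7 cur [0.4511 0.3668 0.0766] yaw -1.732 tilt [-0.0022 -0.0021] j [-1.54  0.78  1.14  1.87 -0.82  1.06 -1.78] t 7.5
0.5092321384042623 [-1.37183035  0.29344265 -3.07068014] [-0.3614254   0.45662064 -0.11817626]
```

View pics/w4.png

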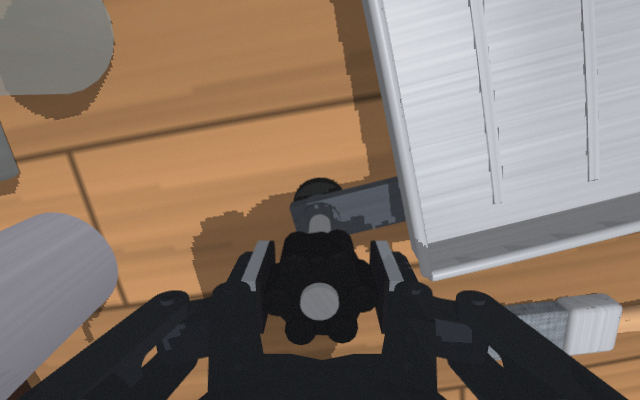

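Request:
carry_out(rows=[[0, 0, 0, 0.18], [0, 0, 0, 0.36], [0, 0, 0, 0.54], [0, 0, 0, 0.72], [0, 0, 0, 0.9], [0, 0, 0, 1.0], [0, 0, 0, 1.0]])

```text
clock: 8.35
eef_pos: [0.4508, 0.3679, 0.0762]
ee_rot: [-0.205, 0.979, 0.0, -0.002]
wrist_force: [0.9, 3.3, -3.6]
grip_width: 0.509
```

Request:
carry_out(rows=[[0, 0, 0, 0], [0, 0, 0, 0], [0, 0, -30, 0], [0, 0, -80, 0], [0, 0, -120, 0], [0, 0, -160, 0]], fingers=100)

```text
clock: 9.1
eef_pos: [0.4515, 0.3671, 0.2377]
ee_rot: [-0.205, 0.979, 0.0, -0.001]
wrist_force: [0.6, 1.6, -0.7]
grip_width: 0.997
```

```bash
python3 -c "
from h import *
go(.48,.16,.33,np.pi/2)"
```

```text
row [  57.1 -201.2  -92.2] turn 1.983 n 11 cur [0.4515 0.3671 0.2377] yaw -2.729 tilt [-0.0028 -0.0005] j [-1.66  0.71  1.43  1.71 -0.72  1.37 -2.83] t 9.1
```

Request:
carry_out(rows=[[5, -20, -20, -0.18], [10, -40, -40, -0.36], [15, -60, -60, -0.54], [20, -80, -92, -0.72], [30, -110, -92, -0.9], [40, -140, -92, -1.08], [50, -170, -92, -1.26], [57, -201, -92, -1.44], [57, -201, -92, -1.62], [57, -201, -92, -1.8]])

```text
clock: 10.35
eef_pos: [0.48, 0.1585, 0.3298]
ee_rot: [0.895, -0.446, -0.002, 0.0]
wrist_force: [-1.1, 0.6, -0.2]
grip_width: 1.003
```

Request:
carry_out(rows=[[0, 0, 0, -0.18], [0, 0, 0, -0.36], [0, 0, 0, -0.54], [0, 0, 0, -0.72], [0, 0, 0, -0.9], [0, 0, 0, -1.08], [0, 0, 0, -1.26], [0, 0, 0, -1.44], [0, 0, 0, -1.62], [0, 0, 0, -1.8]])

```text
clock: 11.6
eef_pos: [0.4799, 0.1572, 0.3297]
ee_rot: [0.905, 0.426, -0.001, -0.001]
wrist_force: [0.6, -0.1, -0.2]
grip_width: 1.004
```

```bash
python3 -c "
from h import *
go(.48,.16,.33,np.pi/2)"
```

```text
row [ 2.2 -1.7 -0.3] turn -0.691 n 4 cur [0.4799 0.1572 0.3297] yaw 0.880 tilt [-0.0033  0.0009] j [-1.25  0.1   0.93  1.74 -0.09  1.34  0.58] t 11.6
```

Request:
carry_out(rows=[[1, -1, 0, -0.18], [2, -2, 0, -0.36], [2, -2, 0, -0.54], [2, -2, 0, -0.69], [2, -2, 0, -0.69], [2, -2, 0, -0.69]])

```text
clock: 12.35
eef_pos: [0.4796, 0.1595, 0.3296]
ee_rot: [0.708, 0.706, -0.001, -0.002]
wrist_force: [-0.2, -0.9, -0.1]
grip_width: 1.001
```

```bash
python3 meas.py w5 x; python3 meas.py w5b x|grep -v cent
```

```text
floor centroid [0.56615681 0.16728994 0.0395084 ] 18549
floor c [ 7.68817957  0.40627773 35.05009095] 0.8139793179290621 18183
bench [-1.15429703 -0.49651395  1.3273044 ] 0.8272019204809257 87435
L uv 512 136 r 22.7 npix 1111 136 cap xyz [0.4515 0.3674 0.1134] circ [0.4499 0.3629 0.1115] top z 111.5 cap z 113.4 rel floor 72.8/74.8  floor-bench 38.0
R uv 132 172 r 22.2 npix 1055 124 cap xyz [nan nan nan] circ [ 0.4881 -0.0503  0.1117] top z 111.7 cap z nan rel floor nan/nan  floor-bench nan
(0.47, 0.16) floor-bench 38.02
(0.69, 0.16) floor-bench 39.97
(0.58, 0.3) floor-bench 39.12
(0.58, 0.02) floor-bench 38.87
floor c [ 7.88835523  0.48964368 34.91894415] 0.7948308943562481 17644
bench [-1.21526407 -0.5407038   1.36858226] 0.8295092813415641 87241
L uv 511 136 r 23.1 npix 1114 135 cap xyz [0.4514 0.3675 0.1133] circ [0.4501 0.3625 0.1116] top z 111.6 cap z 113.3 rel floor 72.9/74.6  floor-bench 38.0
R uv 132 172 r 21.9 npix 1052 126 cap xyz [nan nan nan] circ [ 0.4888 -0.0504  0.1117] top z 111.7 cap z nan rel floor nan/nan  floor-bench nan
(0.47, 0.16) floor-bench 37.99
(0.69, 0.16) floor-bench 40.00
(0.58, 0.3) floor-bench 39.14
(0.58, 0.02) floor-bench 38.85
```

View pics/w5.png

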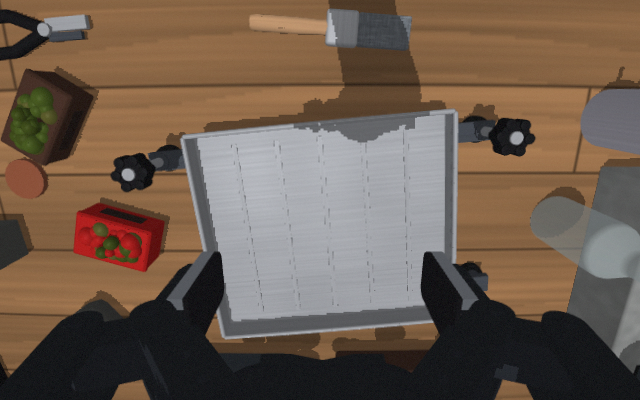

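```bash
python3 -c "
from h import *
go(.4905,-.0545,.15,np.pi/2);go(.4905,-.0545,.0775,np.pi/2)"
```

```text
row [-214.5   12.   179.4] turn -0.002 n 5 cur [0.4796 0.1598 0.3297] yaw 1.569 tilt [-0.0034  0.0009] j [-1.19  0.1   0.86  1.74 -0.08  1.34  1.25] t 12.4
row [-214.5   12.2  251.9] turn -0.002 n 6 cur [0.4796 0.1598 0.3297] yaw 1.569 tilt [-0.0034  0.0009] j [-1.19  0.1   0.86  1.74 -0.08  1.34  1.25] t 12.4
```

Request:
carry_out(rows=[[-60, 4, 30, 0], [-115, 8, 60, 0], [-170, 10, 90, 0], [-214.5, 12, 120, 0], [-214.5, 12, 150, 0], [-214.5, 12, 180, 0], [-214.5, 12, 180, 0], [-214.5, 12, 180, 0]], fingers=90)

```text
clock: 13.45
eef_pos: [0.4914, -0.0547, 0.1504]
ee_rot: [0.708, 0.706, -0.0, -0.001]
wrist_force: [1.1, -0.4, -0.7]
grip_width: 0.901
```

```bash
python3 -c "
from h import *
s=snap('wrist','w6');go(.4905,-.0545,.0775,np.pi/2)"
```

```text
row [-0.  -1.1 73.2] turn -0.002 n 2 cur [ 0.4916 -0.0546  0.1507] yaw 1.569 tilt [-0.001  0.001] j [-0.76  0.32  0.93  2.01 -0.31  0.96  1.9 ] t 13.5
```

View pics/w6.png

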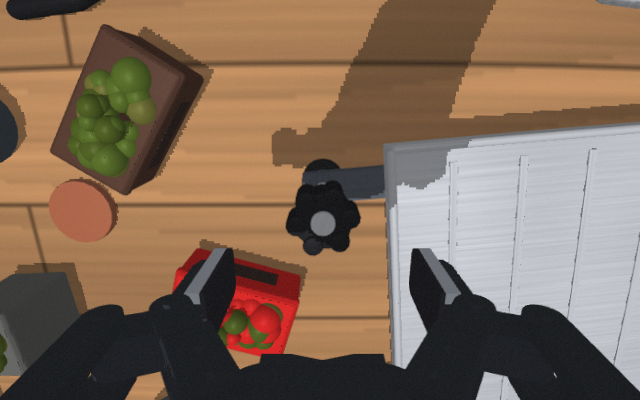

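```bash
python3 -c "
from h import *
s=load('w6');X=plane(s,[(323,223.5)],.1135)[0];print(X);go(X[0],X[1],.0775)"
```

```text
[ 0.49007268 -0.05418242  0.1135    ]
row [ 0.3 -1.5 73.2] turn 0.000 n 2 cur [ 0.4916 -0.0546  0.1507] yaw 1.569 tilt [-0.001  0.001] j [-0.76  0.32  0.93  2.01 -0.31  0.96  1.9 ] t 13.5
```

Request:
carry_out(rows=[[0, -1.5, 25, 0], [0.3, -1.5, 50, 0], [0.3, -1.5, 73, 0], [0.3, -1.5, 73, 0]])

```text
clock: 14.0
eef_pos: [0.4899, -0.0539, 0.0778]
ee_rot: [0.708, 0.707, -0.0, -0.001]
wrist_force: [-0.1, -0.0, 0.3]
grip_width: 0.898
```

Request:
carry_out(rows=[[0, 0, 0, 0], [0, 0, 0, 0], [0, 0, 0, 0], [0, 0, 0, 0]], fingers=20)

```text
clock: 14.5
eef_pos: [0.4913, -0.0541, 0.0792]
ee_rot: [0.708, 0.707, 0.001, -0.0]
wrist_force: [-1.5, -0.9, 6.3]
grip_width: 0.508
```

Request:
carry_out(rows=[[0, 0, 0, 0.18], [0, 0, 0, 0.36], [0, 0, 0, 0.54], [0, 0, 0, 0.72], [0, 0, 0, 0.9], [0, 0, 0, 1.08], [0, 0, 0, 1.26], [0, 0, 0, 1.4], [0, 0, 0, 1.4]])

```text
clock: 15.62
eef_pos: [0.4913, -0.0547, 0.0793]
ee_rot: [0.996, 0.085, 0.001, 0.0]
wrist_force: [-0.8, -2.7, -2.1]
grip_width: 0.5
```

```bash
python3 -c "
from h import *
s=snap('wrist','w7');go(.490,-.0542,.0775,np.pi/2)
from rig import sensors;o=sensors.get_obs();print(o['grip_width'],o['wrist_force'],o['torque'])"
```

```text
row [-1.2 -0.6  1.8] turn -1.400 n 8 cur [ 0.4912 -0.0546  0.0793] yaw 0.171 tilt [0.0013 0.0003] j [-0.87  0.63  1.19  2.08 -0.74  0.95  0.9 ] t 15.7
0.5050339104240262 [ 0.1191999  -1.93806766 -2.7552909 ] [-0.44757909 -0.19921832 -0.10143074]
```

View pics/w7.png

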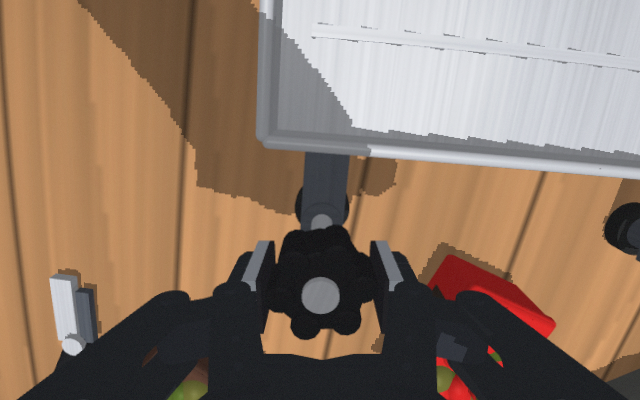

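Request:
carry_out(rows=[[0, 0, 0, 0.18], [0, 0, 0, 0.36], [0, 0, 0, 0.54], [0, 0, 0, 0.72], [0, 0, 0, 0.9], [0, 0, 0, 1.08], [0, 0, 0, 1.26], [0, 0, 0, 1.3], [0, 0, 0, 1.3]])

```text
clock: 16.8
eef_pos: [0.4908, -0.0546, 0.0792]
ee_rot: [0.845, -0.534, -0.0, -0.0]
wrist_force: [-1.9, -0.6, 0.2]
grip_width: 0.505
```

Request:
carry_out(rows=[[0, 0, 0, 0], [0, 0, 0, 0], [0, 0, -30, 0], [0, 0, -70, 0], [0, 0, -72, 0]], fingers=90)

```text
clock: 17.42
eef_pos: [0.493, -0.0548, 0.154]
ee_rot: [0.846, -0.533, 0.002, -0.003]
wrist_force: [1.2, 1.0, -0.7]
grip_width: 0.902
```

```bash
python3 -c "
from h import *
go(.4515,.367,.15,2.0);go(.4515,.367,.15,2-np.pi)"
```

```text
row [-398.5 -144.3    5. ] turn -3.125 n 17 cur [ 0.493  -0.0548  0.154 ] yaw -1.125 tilt [0.0069 0.003 ] j [-1.    0.67  1.44  2.01 -0.74  1.15 -0.36] t 17.4
row [-398.5 -144.3    5. ] turn 0.016 n 7 cur [ 0.493  -0.0548  0.154 ] yaw -1.125 tilt [0.0069 0.003 ] j [-1.    0.67  1.44  2.01 -0.74  1.15 -0.36] t 17.4
```

Request:
carry_out(rows=[[-50, -20, -40, -0.18], [-100, -40, -50, -0.36], [-150, -60, -50, -0.54], [-200, -75, -50, -0.72], [-250, -95, -50, -0.9], [-300, -110, -50, -1.08], [-350, -130, -40, -1.26], [-398, -144, -20, -1.4], [-398, -144, 0, -1.4], [-398, -144, 0, -1.4]])

```text
clock: 18.68
eef_pos: [0.4501, 0.3649, 0.1527]
ee_rot: [0.991, 0.136, 0.002, 0.001]
wrist_force: [-0.1, -0.8, 0.6]
grip_width: 0.904
```

```bash
python3 -c "
from h import *
go(.4513,.3672,.0785,.275)"
```

```text
row [ 1.6 -2.  74.2] turn -0.001 n 2 cur [0.4501 0.3649 0.1527] yaw 0.274 tilt [ 0.0036 -0.0009] j [-1.51  0.55  1.03  1.82 -0.53  1.08 -0.01] t 18.7
```

Request:
carry_out(rows=[[1.5, -2, 25, 0], [1.5, -2, 50, 0], [1.5, -2, 73, 0], [1.5, -2, 73, 0]])

```text
clock: 19.18
eef_pos: [0.451, 0.3649, 0.079]
ee_rot: [0.991, 0.135, 0.001, 0.002]
wrist_force: [1.4, 0.0, -0.2]
grip_width: 0.903
```

Request:
carry_out(rows=[[0, 0, 0, 0], [0, 0, 0, 0], [0, 0, 0, 0], [0, 0, 0, 0]], fingers=20)

```text
clock: 19.68
eef_pos: [0.4524, 0.365, 0.08]
ee_rot: [0.991, 0.135, 0.002, 0.001]
wrist_force: [2.3, -1.5, 2.2]
grip_width: 0.507
```

Request:
carry_out(rows=[[0, 0, 0, 0.18], [0, 0, 0, 0.36], [0, 0, 0, 0.54], [0, 0, 0, 0.72], [0, 0, 0, 0.9], [0, 0, 0, 1.08], [0, 0, 0, 1.26], [0, 0, 0, 1.44], [0, 0, 0, 1.62], [0, 0, 0, 1.8]])

```text
clock: 20.92
eef_pos: [0.4497, 0.368, 0.0799]
ee_rot: [0.72, -0.694, -0.001, -0.0]
wrist_force: [-3.8, 3.1, 3.1]
grip_width: 0.506
```

Request:
carry_out(rows=[[0, 0, 0, 0.18], [0, 0, 0, 0.3], [0, 0, 0, 0.3]])

```text
clock: 21.3
eef_pos: [0.4493, 0.369, 0.0799]
ee_rot: [-0.61, 0.793, 0.002, 0.0]
wrist_force: [-0.3, 1.6, 0.4]
grip_width: 0.502
```

Request:
carry_out(rows=[[0, 0, 0, 0], [0, 0, 0, 0], [0, 0, -30, 0], [0, 0, -80, 0], [0, 0, -120, 0], [0, 0, -160, 0]], fingers=100)

```text
clock: 22.05
eef_pos: [0.4494, 0.3681, 0.2411]
ee_rot: [-0.61, 0.793, 0.002, -0.0]
wrist_force: [0.3, 0.9, -0.3]
grip_width: 1.001
```

```bash
python3 -c "
from h import *
go(.48,.16,.33,np.pi/2)"
```

```text
row [193.  -82.7 -89.6] turn 2.882 n 16 cur [0.4494 0.3681 0.2411] yaw -1.830 tilt [-0.0026  0.0032] j [-1.67  0.71  1.43  1.71 -0.72  1.37 -1.94] t 22.1
```

Turn back −3.4 while going over the tray.

Request:
carry_out(rows=[[25, -10, -30, -0.18], [50, -20, -60, -0.36], [75, -30, -89, -0.54], [100, -40, -89, -0.72], [125, -55, -89, -0.9], [150, -65, -89, -1.08], [175, -75, -89, -1.26], [193, -83, -89, -1.44], [193, -83, -89, -1.62], [193, -83, -89, -1.8]])

```text
clock: 23.3
eef_pos: [0.48, 0.1589, 0.3292]
ee_rot: [1.0, -0.013, -0.002, -0.002]
wrist_force: [-0.4, 0.3, -0.5]
grip_width: 1.0
```

Request:
carry_out(rows=[[0, 0, 0, -0.18], [0, 0, 0, -0.36], [0, 0, 0, -0.54], [0, 0, 0, -0.72], [0, 0, 0, -0.9], [0, 0, 0, -1.08], [0, 0, 0, -1.26], [0, 0, 0, -1.44], [0, 0, 0, -1.6], [0, 0, 0, -1.6]])

```text
clock: 24.55
eef_pos: [0.4798, 0.1583, 0.3291]
ee_rot: [0.706, 0.708, 0.0, -0.003]
wrist_force: [0.1, 0.5, -0.3]
grip_width: 1.002
```

```bash
python3 -c "
from h import *
go(.48,.16,.33,np.pi/2)"; sed -i 's/np.median(z\[kk\])/np.nanmedian(z[kk])/' meas.py
python3 meas.py w8 x; python3 meas.py w8b x|grep -v cent
```

```text
row [ 1.7  0.2 -0.9] turn 0.002 n 1 cur [0.4798 0.1583 0.3291] yaw 1.573 tilt [-0.0039  0.0044] j [-1.25  0.11  0.94  1.75 -0.09  1.34  1.27] t 24.6
floor centroid [0.55571531 0.16308729 0.04054668] 18521
floor c [-0.49830481 -0.84540872 40.97605119] 0.8079961444973615 18157
bench [-1.16653635 -0.50269846  1.34813693] 0.8317374927605442 87035
L uv 512 138 r 22.9 npix 1110 133 cap xyz [0.4522 0.3677 0.1135] circ [0.4508 0.3627 0.1115] top z 111.5 cap z 113.5 rel floor 71.0/73.1  floor-bench 39.8
R uv 132 171 r 22.3 npix 1058 123 cap xyz [ 0.4912 -0.0541  0.1139] circ [ 0.4884 -0.0495  0.1116] top z 111.6 cap z 113.9 rel floor 70.8/73.1  floor-bench 40.0
(0.47, 0.16) floor-bench 39.89
(0.69, 0.16) floor-bench 40.03
(0.58, 0.3) floor-bench 39.91
(0.58, 0.02) floor-bench 40.01
floor c [-0.60581607 -0.82069443 41.07162186] 0.8170622229889353 17505
bench [-1.17462711 -0.49720132  1.37566184] 0.8300628361532345 87534
L uv 512 138 r 22.9 npix 1113 136 cap xyz [0.4523 0.3677 0.1135] circ [0.4508 0.3627 0.1116] top z 111.6 cap z 113.5 rel floor 71.1/73.0  floor-bench 39.8
R uv 132 173 r 22.4 npix 1054 124 cap xyz [ 0.4911 -0.0541  0.1138] circ [ 0.4896 -0.0501  0.1118] top z 111.8 cap z 113.8 rel floor 71.0/73.0  floor-bench 40.0
(0.47, 0.16) floor-bench 39.91
(0.69, 0.16) floor-bench 40.04
(0.58, 0.3) floor-bench 39.93
(0.58, 0.02) floor-bench 40.02
```

View pics/w8.png

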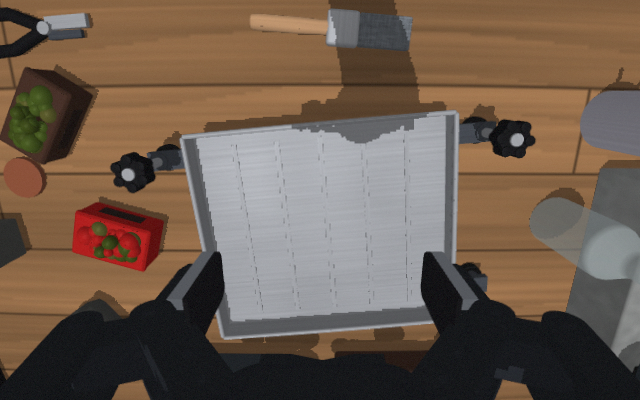

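```bash
python3 -c "
from h import *
go(.452,.3675,.125,np.pi/2)"
```

```text
row [208.1 -26.8 205.1] turn 0.001 n 5 cur [0.4799 0.1585 0.3291] yaw 1.572 tilt [-0.0037  0.0043] j [-1.26  0.11  0.94  1.75 -0.09  1.34  1.27] t 24.6
```

Request:
carry_out(rows=[[60, -8, 0, 0], [120, -16, 20, 0], [180, -24, 60, 0], [208, -27, 110, 0], [208, -27, 150, 0], [208, -27, 180, 0], [208, -27, 198, 0], [208, -27, 205, 0], [208, -27, 205, 0]], fingers=0)

```text
clock: 25.78
eef_pos: [0.4523, 0.3675, 0.1257]
ee_rot: [0.707, 0.707, 0.001, -0.003]
wrist_force: [0.2, -0.5, -0.1]
grip_width: 0.003
```

Request:
carry_out(rows=[[0, 0, 4, 0], [0, 0, 7, 0], [0, 0, 9, 0], [0, 0, 10, 0], [0, 0, 10, 0]])

```text
clock: 26.4
eef_pos: [0.4522, 0.3675, 0.1156]
ee_rot: [0.707, 0.707, 0.001, -0.003]
wrist_force: [-1.0, 0.1, 0.7]
grip_width: -0.005
```

Request:
carry_out(rows=[[0, 0, 1, 0], [0, 0, 1, 0]])

```text
clock: 26.65
eef_pos: [0.4522, 0.3675, 0.1146]
ee_rot: [0.707, 0.707, 0.001, -0.003]
wrist_force: [0.1, -0.5, -0.2]
grip_width: -0.002
```

Request:
carry_out(rows=[[0, 0, 1, 0], [0, 0, 1, 0]])

```text
clock: 26.9
eef_pos: [0.4521, 0.3675, 0.1135]
ee_rot: [0.707, 0.707, 0.0, -0.003]
wrist_force: [0.3, -1.3, -0.3]
grip_width: 0.001
```

Request:
carry_out(rows=[[0, 0, 0.4, 0], [0, 0, 0.4, 0]])

```text
clock: 27.15
eef_pos: [0.4521, 0.3675, 0.1131]
ee_rot: [0.707, 0.707, 0.0, -0.003]
wrist_force: [0.3, -0.7, -0.8]
grip_width: -0.002
```

Request:
carry_out(rows=[[0, 0, 0.4, 0], [0, 0, 0.4, 0]])

```text
clock: 27.4
eef_pos: [0.4521, 0.3675, 0.1126]
ee_rot: [0.707, 0.707, 0.0, -0.003]
wrist_force: [-0.1, -0.4, 0.4]
grip_width: 0.002
```

Request:
carry_out(rows=[[0, 0, 0.4, 0], [0, 0, 0.4, 0]])

```text
clock: 27.65
eef_pos: [0.4521, 0.3674, 0.1122]
ee_rot: [0.707, 0.707, 0.0, -0.003]
wrist_force: [-0.6, -0.1, -0.1]
grip_width: 0.003
```

Request:
carry_out(rows=[[0, 0, 0.4, 0], [0, 0, 0.4, 0]])

```text
clock: 27.9
eef_pos: [0.4522, 0.3675, 0.1121]
ee_rot: [0.707, 0.707, 0.001, -0.003]
wrist_force: [-0.3, 0.3, 2.9]
grip_width: -0.002
```

Request:
carry_out(rows=[[0, 0, 0.5, 0], [0, 0, 0.5, 0]])

```text
clock: 28.15
eef_pos: [0.4523, 0.3675, 0.1121]
ee_rot: [0.707, 0.707, 0.001, -0.003]
wrist_force: [-1.9, -1.6, 5.7]
grip_width: 0.003
```

Request:
carry_out(rows=[[0, 0, 0.8, 0], [0, 0, 0.8, 0]])

```text
clock: 28.4
eef_pos: [0.4524, 0.3676, 0.1121]
ee_rot: [0.707, 0.707, 0.001, -0.003]
wrist_force: [-0.8, -1.0, 7.4]
grip_width: -0.0
```

Request:
carry_out(rows=[[0, 0, 1.5, 0], [0, 0, 1.5, 0]])

```text
clock: 28.65
eef_pos: [0.4526, 0.3677, 0.1121]
ee_rot: [0.707, 0.707, 0.001, -0.004]
wrist_force: [-4.2, -2.8, 10.9]
grip_width: 0.001
```

Request:
carry_out(rows=[[0, 0, 2, 0], [0, 0, 2, 0]])

```text
clock: 28.9
eef_pos: [0.4528, 0.3678, 0.1121]
ee_rot: [0.707, 0.707, 0.001, -0.005]
wrist_force: [-4.7, -2.1, 14.6]
grip_width: -0.003
```

Request:
carry_out(rows=[[0, 0, -30, 0], [0, 0, -40, 0], [-60, 5, -40, 0], [-120, 10, -40, 0], [-180, 15, -40, 0], [-240, 20, -40, 0], [-300, 27, -40, 0], [-360, 32, -40, 0], [-421, 38, -30, 0], [-421, 38, -30, 0]])

```text
clock: 30.15
eef_pos: [0.4897, -0.0598, 0.1379]
ee_rot: [0.711, 0.703, -0.0, -0.004]
wrist_force: [-0.6, 0.5, -0.7]
grip_width: -0.0
```

```bash
python3 -c "
from h import *
go(.491,-.0542,.114,np.pi/2)"
```

```text
row [ 5.5  1.4 23.9] turn -0.011 n 1 cur [ 0.4897 -0.0598  0.1379] yaw 1.560 tilt [-0.0056  0.0052] j [-0.7   0.33  0.89  2.02 -0.32  0.94  1.91] t 30.1
```

Request:
carry_out(rows=[[5.5, 1.4, 10, 0], [5.5, 1.4, 18, 0], [5.5, 1.4, 22, 0], [5.5, 1.4, 24, 0], [5.5, 1.4, 24, 0]])

```text
clock: 30.78
eef_pos: [0.4911, -0.0538, 0.1138]
ee_rot: [0.711, 0.703, -0.0, -0.004]
wrist_force: [0.3, 0.2, -0.1]
grip_width: 0.004
```

Request:
carry_out(rows=[[0, 0, 1, 0], [0, 0, 1, 0]])

```text
clock: 31.02
eef_pos: [0.4911, -0.0537, 0.1129]
ee_rot: [0.711, 0.703, -0.0, -0.004]
wrist_force: [0.4, -0.5, 0.1]
grip_width: -0.002
```

Request:
carry_out(rows=[[0, 0, 0.4, 0], [0, 0, 0.4, 0]])

```text
clock: 31.28
eef_pos: [0.4911, -0.0538, 0.1126]
ee_rot: [0.711, 0.703, -0.0, -0.004]
wrist_force: [-1.0, 0.0, 0.0]
grip_width: -0.001
```

Request:
carry_out(rows=[[0, 0, 0.4, 0], [0, 0, 0.4, 0]])

```text
clock: 31.52
eef_pos: [0.4912, -0.0538, 0.1122]
ee_rot: [0.711, 0.703, -0.0, -0.004]
wrist_force: [-0.4, 0.6, -0.1]
grip_width: -0.001
```

Request:
carry_out(rows=[[0, 0, 0.5, 0], [0, 0, 0.5, 0]])

```text
clock: 31.78
eef_pos: [0.4913, -0.0538, 0.1121]
ee_rot: [0.711, 0.703, 0.0, -0.004]
wrist_force: [-2.3, 0.8, 4.8]
grip_width: 0.002
```

Request:
carry_out(rows=[[0, 0, 1, 0], [0, 0, 1, 0]])

```text
clock: 32.02
eef_pos: [0.4915, -0.0539, 0.112]
ee_rot: [0.711, 0.703, 0.0, -0.004]
wrist_force: [-3.9, -0.0, 11.0]
grip_width: 0.0
```

Request:
carry_out(rows=[[0, 0, 2, 0], [0, 0, 2, 0]])

```text
clock: 32.28
eef_pos: [0.4918, -0.0539, 0.1119]
ee_rot: [0.711, 0.703, 0.001, -0.005]
wrist_force: [-6.4, 1.7, 19.5]
grip_width: 0.002
```

Request:
carry_out(rows=[[0, 0, -40, 0], [-30, 0, -100, 0], [-80, -10, -150, 0], [-140, -20, -200, 0], [-200, -30, -218, 0], [-270, -40, -218, 0], [-270, -40, -218, 0], [-270, -40, -218, 0]], fingers=100)

```text
clock: 33.28
eef_pos: [0.4481, -0.3288, 0.3279]
ee_rot: [0.713, 0.701, 0.0, -0.004]
wrist_force: [-0.3, 1.1, -0.1]
grip_width: 1.001
```

```bash
python3 -c "
from h import *
s=snap('wrist','w9');snap('top','t9');go(.46,-.33,.33,np.pi/2)"
```

```text
row [-5.1  9.9 -2.9] turn -0.011 n 1 cur [ 0.4501 -0.3248  0.3272] yaw 1.559 tilt [-0.0059  0.0097] j [-0.29  0.3   1.06  1.64 -0.27  1.37  2.37] t 33.4
```

View pics/w9.png

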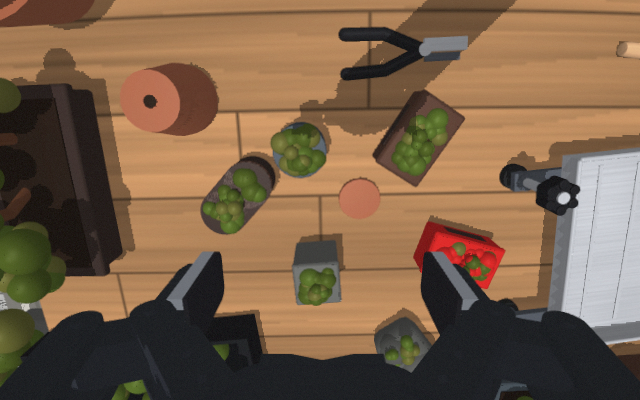

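View pics/t9.png

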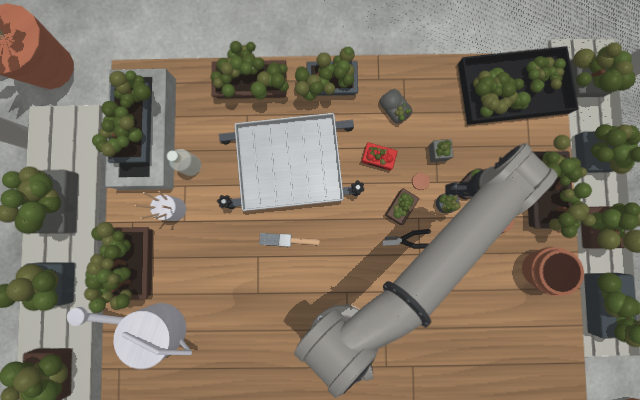

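```bash
cat > pots.py <<'E'
from h import *
import sys
INFO=dict(oblong=(.05,(.428,-.201)),round=(.054,(.439,-.347)),deep=(.076,(.609,-.329)),oval=(.046,(.513,-.4645)))
def pots(s,names=INFO,guess={}):
    P=cloud(s);z=P[...,2];out={}
    for n in names:
        h,g=INFO[n];g=guess.get(n,g)
        m=(np.hypot(P[...,0]-g[0],P[...,1]-g[1])<.085)&(z>.018)&(z<h+.03)
        im=s["image"].astype(int);m&=~((im[...,0]>120)&(im[...,1]<70))
        m=cv2.morphologyEx(m.astype(np.uint8),cv2.MORPH_OPEN,np.ones((3,3)))
        nl,lab,st,ce=cv2.connectedComponentsWithStats(m)
        if nl<2: continue
        k=lab==1+np.argmax(st[1:,4]);k&=(z<h+.006)
        q=P[k];q=q[abs(q[:,2]-h)<.008] if n!="x" else q
        xy=(q[:,:2]*1000).astype(np.float32)
        if n in("round",):
            (c,r)=cv2.minEnclosingCircle(xy);A=np.c_[2*xy,np.ones(len(xy))]
            hull=cv2.convexHull(xy)[:,0];A=np.c_[2*hull,np.ones(len(hull))];w=np.linalg.lstsq(A,(hull**2).sum(1),rcond=None)[0]
            print(n,"enc",np.round(c,1),round(r,1),"hullfit",w[:2].round(1),round(float(np.sqrt(w[2]+w[0]**2+w[1]**2)),1),len(q))
            out[n]=(c,0)
        else:
            c,(a,b),t=cv2.minAreaRect(xy)
            if a<b:a,b=b,a;t+=90
            print(n,np.round(c,1),"size",round(a,1),round(b,1),"long-axis yaw deg",round(t,1),"topz",round(np.percentile(q[:,2],60)*1e3,1),len(q))
            out[n]=(c,t)
    return out
if __name__=="__main__":
    pots(load(sys.argv[1]))
E
python3 pots.py w9; python3 pots.py t9; python3 pots.py side0
```

```text
oblong [ 431.8 -205. ] size 107.0 66.3 long-axis yaw deg 147.0 topz 51.0 2611
round enc [ 440.8 -355.7] 36.2 hullfit [ 441.8 -355.3] 33.7 668
deep [ 614.9 -337.7] size 61.9 60.6 long-axis yaw deg 3.7 topz 76.6 1071
oval [ 504.8 -442.4] size 113.2 63.7 long-axis yaw deg 136.9 topz 47.1 1894
oblong [ 432.  -205.5] size 105.5 65.8 long-axis yaw deg 147.0 topz 51.5 391
round enc [ 441.3 -357.1] 35.4 hullfit [ 442.3 -357.1] 34.2 110
deep [ 616.2 -339. ] size 62.7 61.9 long-axis yaw deg 95.0 topz 77.6 199
oval [ 529.1 -432.5] size 52.3 13.5 long-axis yaw deg 136.6 topz 47.7 50
oblong [ 429.8 -206.1] size 105.9 68.7 long-axis yaw deg 146.2 topz 50.7 525
round enc [ 439.6 -358.4] 35.1 hullfit [ 439.8 -358.4] 34.0 222
deep [ 614.6 -338.3] size 63.0 61.7 long-axis yaw deg 3.3 topz 76.7 256
oval [ 515.3 -471.7] size 112.9 66.7 long-axis yaw deg 134.4 topz 46.9 613
```

```bash
python3 -c "
from h import *
s=load('w9');print(plane(s,[(467,45),(420,48),(345,75),(343,35),(359,198),(380,80),(360,180),(250,165),(205,95),(220,125)],.01).round(3))
go(.432,-.205,.12,np.radians(57));go(.432,-.205,.012,np.radians(57))"
```

```text
[[ 0.317 -0.139  0.01 ]
 [ 0.32  -0.2    0.01 ]
 [ 0.352 -0.296  0.01 ]
 [ 0.304 -0.298  0.01 ]
 [ 0.518 -0.276  0.01 ]
 [ 0.359 -0.25   0.01 ]
 [ 0.492 -0.275  0.01 ]
 [ 0.467 -0.427  0.01 ]
 [ 0.373 -0.479  0.01 ]
 [ 0.412 -0.463  0.01 ]]
row [117.6 -18.2 208.5] turn 0.565 n 4 cur [ 0.4501 -0.3248  0.3272] yaw 1.559 tilt [-0.0059  0.0097] j [-0.29  0.3   1.06  1.64 -0.27  1.37  2.37] t 33.4
row [116.6 -17.5 316.5] turn 0.565 n 6 cur [ 0.4501 -0.3248  0.3272] yaw 1.559 tilt [-0.0059  0.0097] j [-0.29  0.3   1.06  1.64 -0.27  1.37  2.37] t 33.4
```

Request:
carry_out(rows=[[50, -8, 60, 0.18], [100, -16, 110, 0.36], [117.5, -18, 160, 0.54], [117.5, -18, 200, 0.565], [117.5, -18, 215, 0.565], [117.5, -18, 215, 0.565], [117.5, -18, 215, 0.565]])

```text
clock: 34.25
eef_pos: [0.4338, -0.2063, 0.1154]
ee_rot: [0.879, 0.477, 0.001, -0.004]
wrist_force: [0.0, 0.6, 0.9]
grip_width: 1.005
```

```bash
python3 -c "
from h import *
import pots
s=snap('wrist','w10');pots.pots(s,['oblong']);go(.432,-.205,.012,np.radians(57))"
```

```text
oblong [ 432.1 -204.5] size 104.7 65.2 long-axis yaw deg 147.1 topz 50.9 8799
row [ -0.5  -1.5 103.4] turn -0.001 n 2 cur [ 0.4337 -0.2063  0.1153] yaw 0.994 tilt [-0.0021  0.0086] j [-0.5   0.41  1.06  2.07 -0.47  0.92  1.81] t 34.3
```

View pics/w10.png

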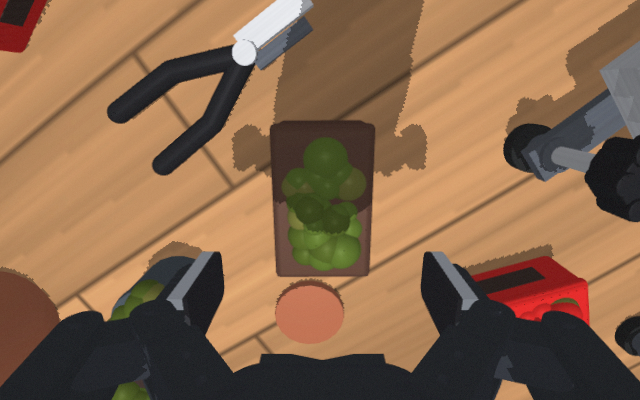

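Request:
carry_out(rows=[[-0.5, -1.5, 40, 0], [-0.5, -1.5, 80, 0], [-0.5, -1.5, 100, 0], [-0.5, -1.5, 102, 0], [-0.5, -1.5, 102, 0]])

```text
clock: 34.92
eef_pos: [0.4332, -0.2058, 0.0146]
ee_rot: [0.879, 0.477, 0.002, -0.003]
wrist_force: [-0.2, -1.3, 0.2]
grip_width: 1.001
```

Request:
carry_out(rows=[[0, 0, 0, 0], [0, 0, 0, 0], [0, 0, 0, 0], [0, 0, 0, 0]], fingers=40, newtons=40)

```text
clock: 35.42
eef_pos: [0.4346, -0.2062, 0.0161]
ee_rot: [0.879, 0.477, 0.003, -0.003]
wrist_force: [-0.7, 1.5, 7.3]
grip_width: 0.742
```

Request:
carry_out(rows=[[0, 0, -20, 0], [0, 0, -60, 0], [0, 0, -120, 0], [0, 0, -180, 0], [0, 0, -190, 0]])

```text
clock: 36.05
eef_pos: [0.4358, -0.2088, 0.2094]
ee_rot: [0.879, 0.477, 0.006, -0.001]
wrist_force: [0.3, -0.3, -5.2]
grip_width: 0.74
```

```bash
cat >> h.py <<'E'
C=np.array([.583,.1672]);PSI=.0927
def slot(tx,ty):
    return C+np.array([[np.cos(PSI),-np.sin(PSI)],[np.sin(PSI),np.cos(PSI)]])@[tx/1e3,ty/1e3]
E
python3 -c "
from h import *
s=snap('wrist','w11');p=slot(-65,75);print(p);go(*p,.20,PSI);go(*p,.20,PSI+np.pi)"
```

```text
[0.51133654 0.23586111]
row [ 413.5 -178.    12.8] turn 0.902 n 8 cur [ 0.4351 -0.208   0.2084] yaw 0.994 tilt [0.0083 0.0084] j [-0.67  0.27  1.22  1.98 -0.3   1.09  1.67] t 36.1
row [ 413.5 -178.    12.8] turn -2.240 n 12 cur [ 0.4351 -0.208   0.2084] yaw 0.994 tilt [0.0083 0.0084] j [-0.67  0.27  1.22  1.98 -0.3   1.09  1.67] t 36.1
```

View pics/w11.png

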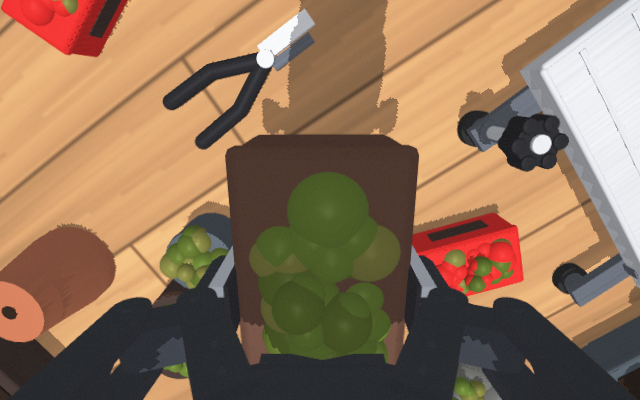

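Request:
carry_out(rows=[[52, -22, 0, 0.1], [104, -44, 0, 0.2], [156, -66, 0, 0.32], [208, -88, 0, 0.44], [260, -110, 0, 0.56], [312, -132, 0, 0.7], [364, -155, 5, 0.8], [413, -178, 10, 0.9], [413, -178, 10, 0.9], [413, -178, 10, 0.9]])

```text
clock: 37.35
eef_pos: [0.5097, 0.2342, 0.2006]
ee_rot: [0.999, 0.047, 0.003, -0.003]
wrist_force: [0.6, -0.7, -3.3]
grip_width: 0.745
```

```bash
python3 -c "
from h import *
s=snap('wrist','w12');p=slot(-65,75);go(*p,.062,PSI)"
```

```text
row [  0.6  -1.3 139.4] turn -0.000 n 3 cur [0.5101 0.2336 0.2013] yaw 0.092 tilt [0.0058 0.0066] j [-1.43  0.64  1.34  1.82 -0.67  1.23  0.2 ] t 37.4
```

View pics/w12.png

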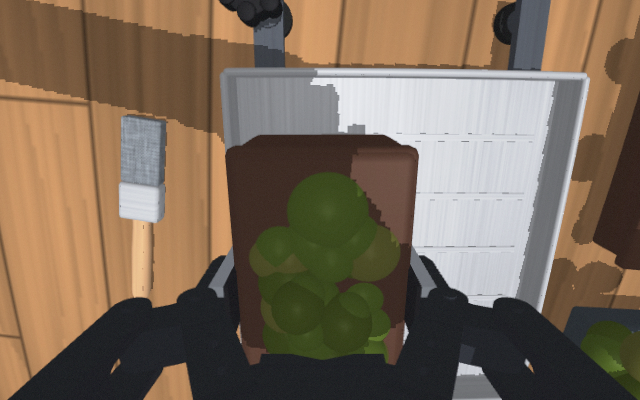

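Request:
carry_out(rows=[[0.6, -1, 40, 0], [0.6, -1, 80, 0], [0.6, -1, 115, 0], [0.6, -1, 130, 0], [0.6, -1, 139, 0], [0.6, -1, 139, 0]])

```text
clock: 38.15
eef_pos: [0.5117, 0.2352, 0.0628]
ee_rot: [0.999, 0.046, 0.003, -0.003]
wrist_force: [0.3, -0.9, -3.1]
grip_width: 0.742
```

Request:
carry_out(rows=[[0, 0, 2, 0], [0, 0, 4, 0], [0, 0, 5, 0], [0, 0, 5, 0]])

```text
clock: 38.65
eef_pos: [0.5118, 0.2353, 0.0578]
ee_rot: [0.999, 0.046, 0.003, -0.003]
wrist_force: [-0.3, 0.3, -3.9]
grip_width: 0.739
```

Request:
carry_out(rows=[[0, 0, 1, 0], [0, 0, 2, 0], [0, 0, 2, 0]])

```text
clock: 39.02
eef_pos: [0.5119, 0.2355, 0.0562]
ee_rot: [0.999, 0.046, 0.003, -0.004]
wrist_force: [-2.6, 0.8, 1.3]
grip_width: 0.739
```

Request:
carry_out(rows=[[0, 0, 0, 0], [0, 0, 0, 0], [0, 0, -20, 0], [0, 0, -60, 0], [0, 0, -120, 0], [0, 0, -180, 0], [0, 0, -200, 0]], fingers=100)

```text
clock: 39.9
eef_pos: [0.5127, 0.2333, 0.2611]
ee_rot: [0.999, 0.045, 0.007, -0.005]
wrist_force: [-0.1, 0.6, -1.0]
grip_width: 1.002
```

```bash
python3 -c "
from h import *
s=snap('wrist','w13');go(.45,-.33,.33,np.pi/2);
import pots
go(.442,-.356,.2,np.pi/2);
s=snap('top','t13');pots.pots(s,['round','deep','oval'],dict(oval=(.505,-.442)))"
```

```text
row [-113.1  554.9  -75.2] turn -1.480 n 10 cur [0.5131 0.2336 0.2617] yaw 0.091 tilt [0.0132 0.0108] j [-1.46  0.58  1.4   1.74 -0.6   1.32  0.15] t 40.0
row [-125.3  581.3   54.4] turn -1.480 n 10 cur [0.5131 0.2336 0.2617] yaw 0.091 tilt [0.0132 0.0108] j [-1.46  0.58  1.4   1.74 -0.6   1.32  0.15] t 40.0
round enc [ 440.9 -357.5] 36.3 hullfit [ 442.  -357.5] 34.4 131
deep [ 615.6 -339.2] size 62.7 61.5 long-axis yaw deg 93.1 topz 77.3 193
oval [ 505.  -442.8] size 112.9 62.5 long-axis yaw deg 137.9 topz 48.4 327
```

View pics/w13.png

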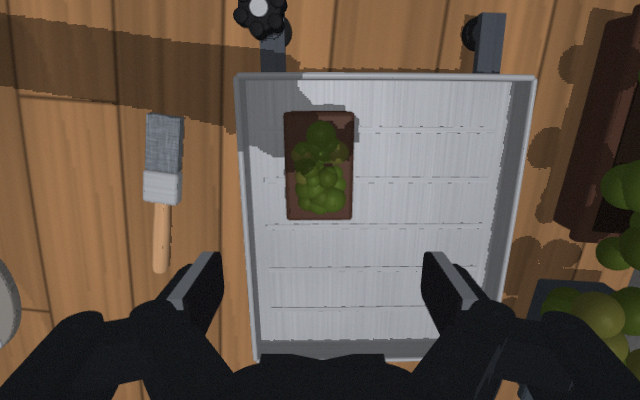

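View pics/t13.png

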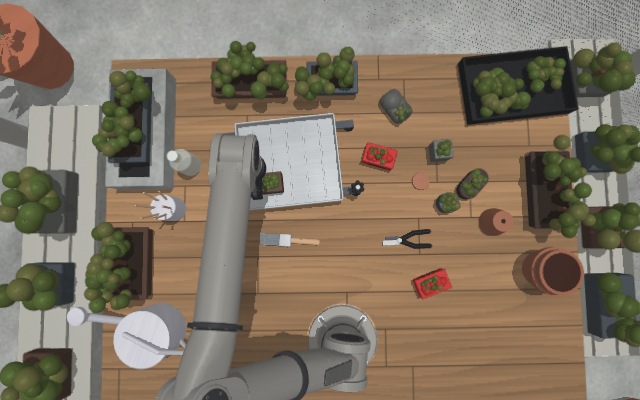

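```bash
python3 -c "
from h import *
go(.442,-.357,.14,PSI)"
```

```text
row [-125.2  583.   112.3] turn -0.001 n 10 cur [0.512  0.2339 0.259 ] yaw 0.092 tilt [0.0104 0.0101] j [-1.46  0.58  1.39  1.74 -0.6   1.32  0.15] t 40.0
```

Request:
carry_out(rows=[[-13, 60, 0, 0], [-26, 120, 5, 0], [-39, 180, 10, 0], [-52, 240, 20, 0], [-65, 300, 30, 0], [-78, 360, 40, 0], [-91, 420, 50, 0], [-104, 480, 70, 0], [-118, 540, 95, 0], [-125, 583, 112, 0]])

```text
clock: 41.25
eef_pos: [0.4401, -0.3579, 0.1375]
ee_rot: [0.999, 0.045, 0.004, -0.006]
wrist_force: [0.2, 0.2, 0.5]
grip_width: 1.002
```

Request:
carry_out(rows=[[0, 0, 0, 0]])

```text
clock: 41.38
eef_pos: [0.4356, -0.3613, 0.1348]
ee_rot: [0.999, 0.041, 0.001, -0.006]
wrist_force: [-0.3, 0.4, 0.3]
grip_width: 1.006
```

```bash
python3 -c "
from h import *
import pots
s=snap('wrist','w14');pots.pots(s,['round']);go(.442,-.357,.015,PSI)"
```

```text
round enc [ 440.9 -355.4] 35.4 hullfit [ 442.5 -355. ] 33.7 2009
row [  4.8   0.4 120. ] turn -0.008 n 2 cur [ 0.4369 -0.3588  0.135 ] yaw 0.085 tilt [0.0025 0.0148] j [-0.12  0.55  1.01  1.86 -0.55  1.05  1.2 ] t 41.4
```

View pics/w14.png

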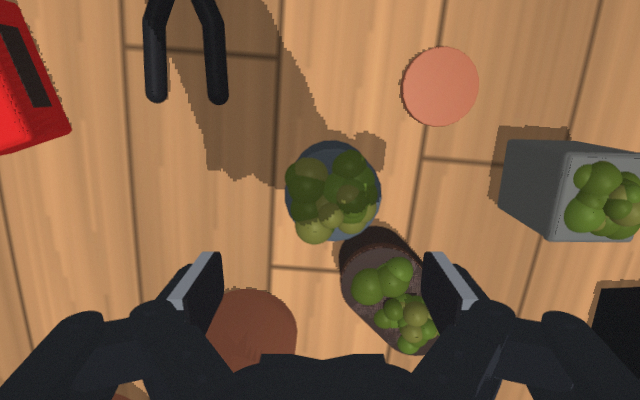

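```bash
python3 -c "
from h import *
go(.4425,-.3555,.015,PSI)"
```

```text
row [  5.4  -1.1 120. ] turn -0.008 n 2 cur [ 0.4369 -0.3588  0.135 ] yaw 0.085 tilt [0.0025 0.0148] j [-0.12  0.55  1.01  1.86 -0.55  1.05  1.2 ] t 41.4
```

Request:
carry_out(rows=[[5.4, -1, 0, 0], [5.4, -1, 30, 0], [5.4, -1, 70, 0], [5.4, -1, 105, 0], [5.4, -1, 118, 0], [5.4, -1, 120, 0], [5.4, -1, 120, 0]])

```text
clock: 42.3
eef_pos: [0.4435, -0.3559, 0.0162]
ee_rot: [0.999, 0.043, 0.002, -0.007]
wrist_force: [-0.3, 0.2, -0.4]
grip_width: 1.002
```

Request:
carry_out(rows=[[0, 0, 0, 0], [0, 0, 0, 0], [0, 0, 0, 0], [0, 0, 0, 0]], fingers=40)

```text
clock: 42.8
eef_pos: [0.4443, -0.3566, 0.0178]
ee_rot: [0.999, 0.043, 0.003, -0.006]
wrist_force: [-0.7, 1.1, 6.0]
grip_width: 0.765
```

```bash
python3 -c "
from h import *
s=snap('wrist','w15');p=slot(-65,-75);go(*p,.2,PSI)"
```

```text
row [ 119.8 -436.8 -176. ] turn -0.007 n 8 cur [ 0.4443 -0.3566  0.0178] yaw 0.086 tilt [0.0064 0.0129] j [-0.01  0.69  0.85  1.93 -0.71  0.85  1.31] t 42.9
```

View pics/w15.png

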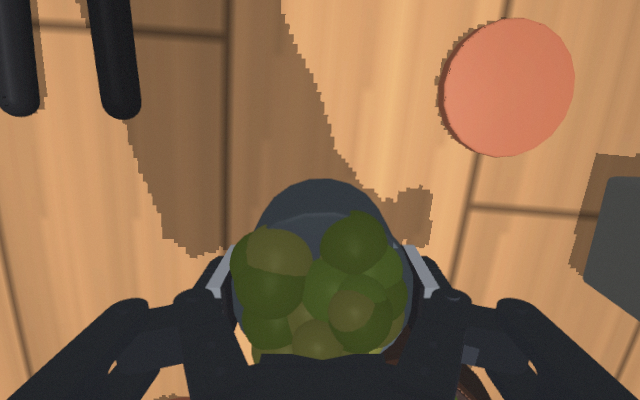

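Request:
carry_out(rows=[[0, 0, -30, 0], [0, 0, -80, 0], [0, 0, -140, 0], [10, -50, -176, 0], [25, -110, -176, 0], [45, -170, -176, 0], [62, -230, -176, 0], [78, -290, -176, 0], [95, -350, -176, 0], [110, -400, -176, 0]])

```text
clock: 44.1
eef_pos: [0.5183, 0.052, 0.1996]
ee_rot: [0.999, 0.044, 0.003, -0.007]
wrist_force: [0.6, -0.5, -2.2]
grip_width: 0.765
```

```bash
python3 -c "
from h import *
p=slot(-65,-75);go(*p,.2,PSI);go(*p,.064,PSI)"
```

```text
row [  9.9 -33.8   0.1] turn -0.005 n 1 cur [0.5183 0.052  0.1996] yaw 0.087 tilt [0.0064 0.0143] j [-1.12  0.42  1.21  1.91 -0.45  1.12  0.35] t 44.1
row [  8.9 -31.9 136.1] turn -0.005 n 3 cur [0.5183 0.052  0.1996] yaw 0.087 tilt [0.0064 0.0143] j [-1.12  0.42  1.21  1.91 -0.45  1.12  0.35] t 44.1
```

Request:
carry_out(rows=[[9.5, -33, 0, 0], [9.5, -33, 20, 0], [9, -32, 60, 0], [9, -32, 100, 0], [9, -32, 125, 0], [9, -32, 134, 0], [9, -32, 136, 0], [9, -32, 136, 0]])

```text
clock: 45.1
eef_pos: [0.5261, 0.0864, 0.065]
ee_rot: [0.999, 0.043, 0.004, -0.007]
wrist_force: [1.2, -0.1, -2.4]
grip_width: 0.758
```

Request:
carry_out(rows=[[0, 0, 2, 0], [0, 0, 4, 0], [0, 0, 5, 0], [0, 0, 5, 0]])

```text
clock: 45.6
eef_pos: [0.5261, 0.0865, 0.06]
ee_rot: [0.999, 0.044, 0.004, -0.007]
wrist_force: [0.1, 0.2, -2.8]
grip_width: 0.765
```

Request:
carry_out(rows=[[0, 0, 1, 0], [0, 0, 1, 0]])

```text
clock: 45.85
eef_pos: [0.526, 0.0865, 0.0589]
ee_rot: [0.999, 0.043, 0.004, -0.007]
wrist_force: [-0.0, 0.1, -3.9]
grip_width: 0.761
```

Request:
carry_out(rows=[[0, 0, 0.7, 0], [0, 0, 1.4, 0], [0, 0, 1.4, 0]])

```text
clock: 46.22
eef_pos: [0.526, 0.0866, 0.0577]
ee_rot: [0.999, 0.044, 0.004, -0.007]
wrist_force: [-0.8, 0.9, 0.9]
grip_width: 0.761
```

Request:
carry_out(rows=[[0, 0, 0, 0], [0, 0, 0, 0], [0, 0, -20, 0], [0, 0, -60, 0], [0, 0, -120, 0], [0, 0, -180, 0], [0, 0, -200, 0]], fingers=100)

```text
clock: 47.1
eef_pos: [0.5266, 0.0826, 0.2623]
ee_rot: [0.999, 0.043, 0.007, -0.008]
wrist_force: [-0.6, 0.4, -0.5]
grip_width: 1.002
```

```bash
python3 -c "
from h import *
s=snap('wrist','w16');
import pots
s=snap('top','t16');pots.pots(s,['deep','oval'],dict(oval=(.505,-.442)));go(.505,-.443,.14,np.radians(47.5))"
```

```text
deep [ 616. -339.] size 63.9 61.7 long-axis yaw deg 93.4 topz 77.9 197
oval [ 505.4 -442.7] size 112.3 62.6 long-axis yaw deg 139.0 topz 48.1 333
row [-68.1 524.4 111.1] turn -0.742 n 9 cur [0.5259 0.0833 0.2603] yaw 0.087 tilt [0.012  0.0171] j [-1.22  0.38  1.27  1.81 -0.4   1.23  0.25] t 47.2
```

View pics/w16.png

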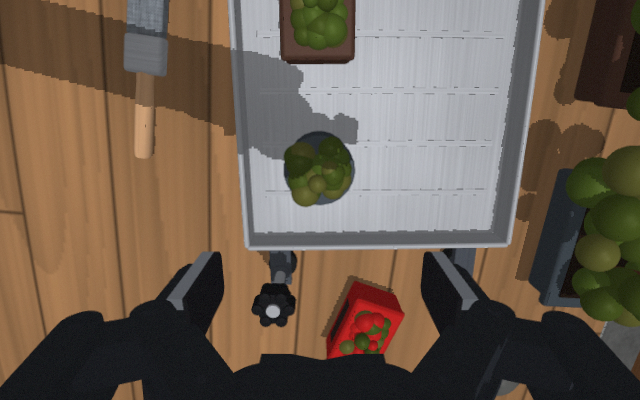

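View pics/t16.png

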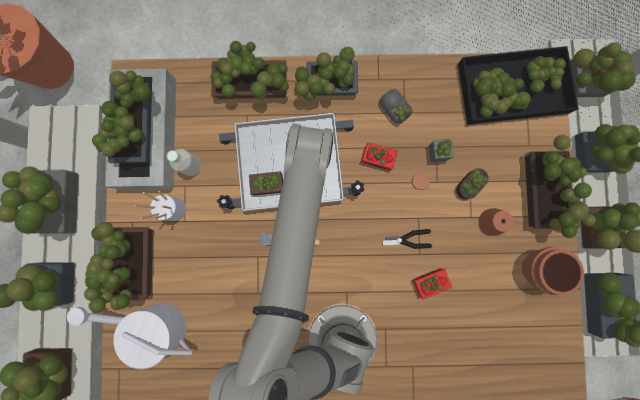

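Request:
carry_out(rows=[[-8, 60, 0, -0.08], [-16, 120, 5, -0.16], [-24, 180, 10, -0.24], [-32, 240, 20, -0.32], [-40, 300, 30, -0.42], [-48, 360, 40, -0.52], [-56, 420, 50, -0.62], [-64, 480, 70, -0.7], [-68, 524, 95, -0.75], [-68, 524, 100, -0.75]])

```text
clock: 48.45
eef_pos: [0.5002, -0.4457, 0.1469]
ee_rot: [0.915, 0.403, 0.006, -0.007]
wrist_force: [-0.1, 0.5, 0.0]
grip_width: 0.997
```

Request:
carry_out(rows=[[0, 0, 0, 0], [0, 0, 0, 0]])

```text
clock: 48.7
eef_pos: [0.5004, -0.4442, 0.1464]
ee_rot: [0.915, 0.403, 0.006, -0.008]
wrist_force: [-0.5, -0.1, -0.1]
grip_width: 1.002
```

```bash
python3 -c "
from h import *
import pots
s=snap('wrist','w17');pots.pots(s,['oval'],dict(oval=(.505,-.442)));go(.505,-.443,.014,np.radians(48))
P=cloud(s);m=(P[...,2]>.08)&(P[...,2]<.102)&(np.hypot(P[...,0]-.39,P[...,1]+.47)<.07);q=P[m];print(len(q),q.max(0),q.min(0))
"
```

```text
oval [ 505.2 -442.2] size 112.5 62.7 long-axis yaw deg 137.0 topz 47.1 5497
row [  1.3   3.3 133. ] turn -0.007 n 3 cur [ 0.5009 -0.4443  0.147 ] yaw 0.831 tilt [0.0057 0.0195] j [ 0.13  0.65  0.82  1.58 -0.52  1.15  1.91] t 48.8
11284 [ 0.41393629 -0.47561559  0.09963575] [ 0.3454114  -0.53996201  0.08001221]
```

View pics/w17.png

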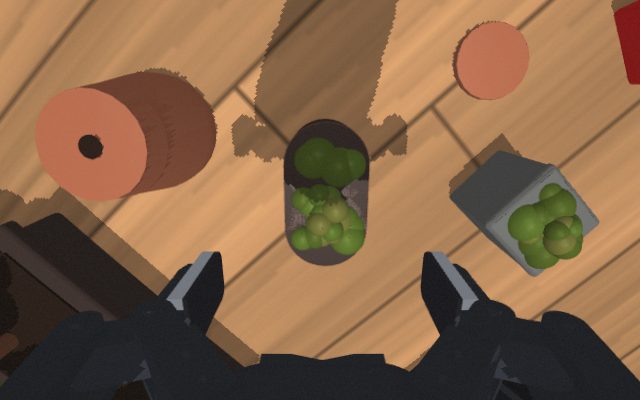

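Request:
carry_out(rows=[[2, 3, 40, 0.01], [2, 3, 85, 0.01], [2, 3, 120, 0.01], [2, 3, 134, 0.01], [2, 3, 136, 0.01], [2, 3, 136, 0.01]])

```text
clock: 49.5
eef_pos: [0.5062, -0.443, 0.0128]
ee_rot: [0.917, 0.399, 0.007, -0.007]
wrist_force: [0.0, 0.5, 0.3]
grip_width: 0.998
```

Request:
carry_out(rows=[[0, 0, 0, 0], [0, 0, 0, 0], [0, 0, 0, 0], [0, 0, 0, 0]], fingers=40)

```text
clock: 50.0
eef_pos: [0.5073, -0.4439, 0.0148]
ee_rot: [0.917, 0.399, 0.008, -0.005]
wrist_force: [1.0, 0.4, 5.8]
grip_width: 0.716
```

```bash
python3 -c "
from h import *
s=snap('wrist','w18');p=slot(65,-75);print(p);go(*p,.2,PSI)"
```

```text
[0.65466346 0.09853889]
row [ 500.9 -262.1 -174.9] turn 0.729 n 10 cur [ 0.5073 -0.4438  0.0148] yaw 0.822 tilt [0.0104 0.0162] j [ 0.19  0.79  0.72  1.66 -0.64  0.94  1.98] t 50.0
```

View pics/w18.png

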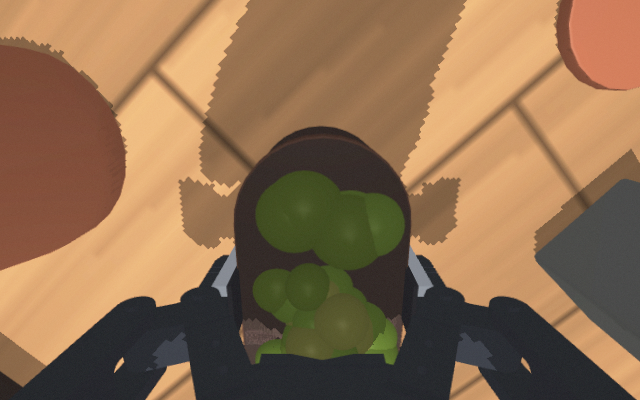

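Request:
carry_out(rows=[[0, 0, -50, 0], [0, 0, -110, 0], [20, -10, -165, 0.08], [70, -37, -178, 0.16], [125, -65, -178, 0.25], [180, -94, -178, 0.34], [235, -123, -178, 0.43], [290, -152, -178, 0.52], [345, -180, -178, 0.6], [400, -209, -178, 0.7]])

```text
clock: 51.3
eef_pos: [0.6244, -0.0093, 0.2006]
ee_rot: [0.998, 0.059, 0.005, -0.008]
wrist_force: [0.5, -0.1, -4.3]
grip_width: 0.716
```

```bash
python3 -c "
from h import *
p=slot(65,-75);go(*p,.2,PSI)"
```

```text
row [  42.8 -103.5    2.7] turn 0.026 n 2 cur [ 0.6244 -0.0093  0.2006] yaw 0.118 tilt [0.0096 0.0168] j [-0.78  0.61  1.08  1.66 -0.59  1.22  0.56] t 51.3
```

Request:
carry_out(rows=[[22, -52, 2, 0.02], [42, -103, 2, 0.03], [42, -103, 2, 0.03], [42, -103, 2, 0.03]])

```text
clock: 51.8
eef_pos: [0.6531, 0.0975, 0.1999]
ee_rot: [0.999, 0.044, 0.004, -0.008]
wrist_force: [-0.1, -0.4, -3.9]
grip_width: 0.718
```

```bash
python3 -c "
from h import *
s=snap('wrist','w19');p=slot(65,-75);go(*p,.061,PSI)"
```

```text
row [ 3.000e-01 -1.000e-01  1.394e+02] turn -0.006 n 3 cur [0.6532 0.0962 0.2004] yaw 0.086 tilt [0.0086 0.0157] j [-0.88  0.67  1.07  1.57 -0.63  1.26  0.38] t 51.9
```

View pics/w19.png

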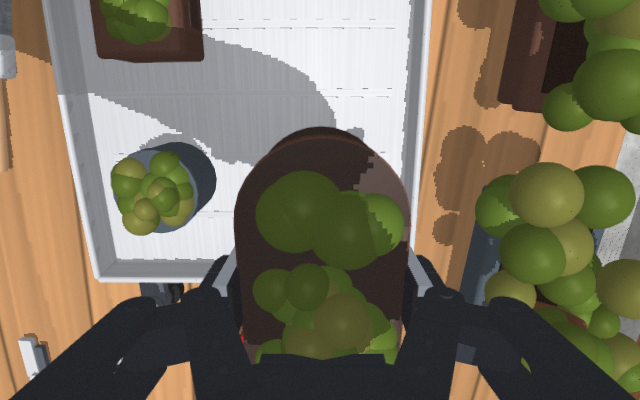

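Request:
carry_out(rows=[[0, 0, 40, 0], [0, 0, 80, 0], [0, 0, 115, 0], [0, 0, 130, 0], [0, 0, 139, 0], [0, 0, 139, 0]])

```text
clock: 52.6
eef_pos: [0.6548, 0.0979, 0.062]
ee_rot: [0.999, 0.043, 0.005, -0.008]
wrist_force: [-0.1, -0.6, -4.8]
grip_width: 0.718
```

Request:
carry_out(rows=[[0, 0, 2, 0], [0, 0, 4, 0], [0, 0, 5, 0], [0, 0, 5, 0]])

```text
clock: 53.1
eef_pos: [0.6548, 0.0981, 0.057]
ee_rot: [0.999, 0.043, 0.005, -0.008]
wrist_force: [-0.4, 0.4, -4.7]
grip_width: 0.716
```

Request:
carry_out(rows=[[0, 0, 1, 0], [0, 0, 2, 0], [0, 0, 2, 0]])

```text
clock: 53.48
eef_pos: [0.6549, 0.0982, 0.0554]
ee_rot: [0.999, 0.043, 0.005, -0.008]
wrist_force: [-0.1, 0.8, -1.0]
grip_width: 0.722
```

Request:
carry_out(rows=[[0, 0, 0, 0], [0, 0, 0, 0], [0, 0, -20, 0], [0, 0, -60, 0], [0, 0, -120, 0], [0, 0, -180, 0], [0, 0, -200, 0]], fingers=100)

```text
clock: 54.35
eef_pos: [0.655, 0.0935, 0.2616]
ee_rot: [0.999, 0.042, 0.009, -0.008]
wrist_force: [0.0, 0.3, 0.0]
grip_width: 0.998
```

```bash
python3 -c "
from h import *
s=snap('wrist','w20');
import pots
s=snap('top','t20');pots.pots(s,['deep']);go(.6155,-.338,.16,np.radians(4))"
```

```text
deep [ 616.2 -338.9] size 63.4 62.5 long-axis yaw deg 93.7 topz 76.9 203
row [-77.3 428.8  91.1] turn 0.016 n 8 cur [0.6545 0.0942 0.2591] yaw 0.085 tilt [0.0152 0.017 ] j [-0.9   0.63  1.11  1.5  -0.59  1.35  0.34] t 54.5
```

View pics/w20.png

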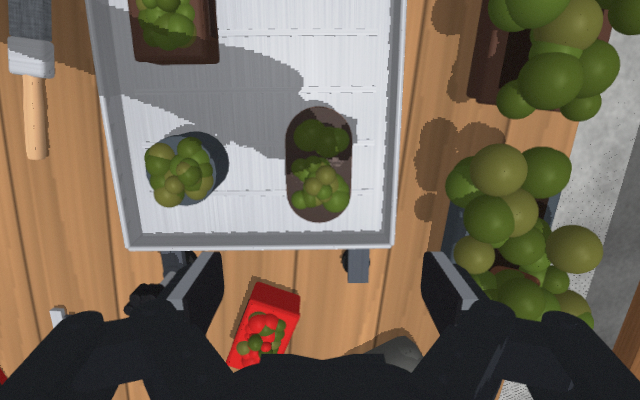

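Request:
carry_out(rows=[[-11, 60, 0, 0], [-22, 120, 0, 0], [-33, 180, 5, 0], [-44, 240, 10, 0], [-55, 300, 20, 0.01], [-66, 360, 40, 0.01], [-74, 410, 70, 0.016], [-77, 429, 85, 0.016], [-77, 429, 90, 0.016], [-77, 429, 90, 0.016]])

```text
clock: 55.7
eef_pos: [0.6161, -0.3362, 0.16]
ee_rot: [0.999, 0.036, 0.007, -0.009]
wrist_force: [-0.3, -0.1, -0.1]
grip_width: 1.001
```

```bash
python3 -c "
from h import *
import pots
s=snap('wrist','w21');pots.pots(s,['deep']);go(.6155,-.338,.03,np.radians(3.7))"
```

```text
deep [ 616.1 -336.7] size 61.1 61.0 long-axis yaw deg 93.8 topz 76.9 3669
row [ -3.5   4.  130.7] turn 0.007 n 3 cur [ 0.6167 -0.3361  0.1608] yaw 0.072 tilt [0.0151 0.0183] j [-0.13  0.75  0.97  1.49 -0.66  1.24  1.  ] t 55.8
```

View pics/w21.png

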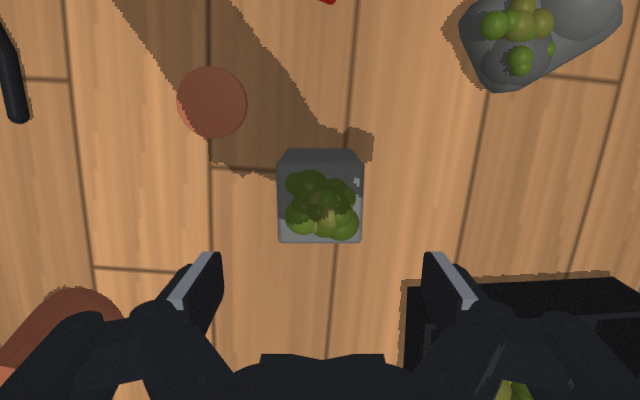

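Request:
carry_out(rows=[[-1, 1, 40, 0.007], [-2, 2, 80, 0.007], [-3, 3, 110, 0.007], [-3, 3, 124, 0.007], [-3, 3, 126, 0.007], [-3, 3, 126, 0.007]])

```text
clock: 56.5
eef_pos: [0.6168, -0.3373, 0.0363]
ee_rot: [0.999, 0.033, 0.009, -0.008]
wrist_force: [-0.9, 0.2, 0.1]
grip_width: 0.998
```

Request:
carry_out(rows=[[0, 0, 0, 0], [0, 0, 0, 0], [0, 0, 0, 0], [0, 0, 0, 0]], fingers=40)

```text
clock: 57.0
eef_pos: [0.6174, -0.3381, 0.0382]
ee_rot: [0.999, 0.033, 0.01, -0.008]
wrist_force: [-0.7, 1.3, 5.5]
grip_width: 0.7
```

```bash
python3 -c "
from h import *
s=snap('wrist','w22');p=slot(65,75);print(p);go(*p,.22,PSI)"
```

```text
[0.64077837 0.24789486]
row [  65.3 -585.8 -171.9] turn -0.027 n 10 cur [ 0.6174 -0.3381  0.0381] yaw 0.066 tilt [0.0188 0.0161] j [-0.09  0.87  0.87  1.58 -0.76  1.05  1.07] t 57.0
```

View pics/w22.png

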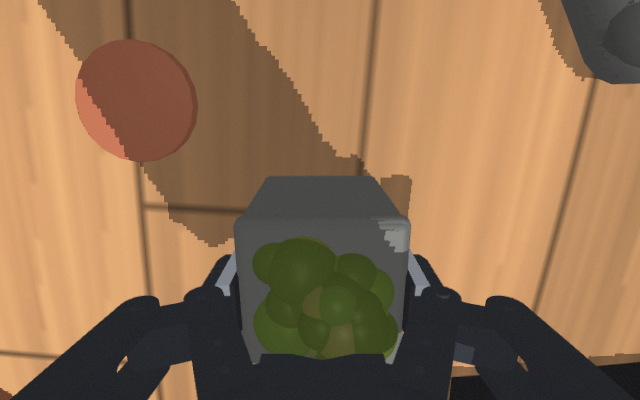

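Request:
carry_out(rows=[[0, 0, -50, 0], [0, 0, -110, 0], [5, -40, -165, 0], [10, -100, -190, 0], [17, -160, -190, 0], [24, -220, -190, -0.01], [31, -280, -190, -0.01], [38, -340, -190, -0.02], [45, -400, -190, -0.02], [52, -460, -190, -0.027]])

```text
clock: 58.3
eef_pos: [0.6346, 0.1234, 0.2352]
ee_rot: [0.999, 0.046, 0.009, -0.008]
wrist_force: [1.3, -0.2, -3.9]
grip_width: 0.696
```

```bash
python3 -c "
from h import *
p=slot(65,75);go(*p,.22,PSI)"
```

```text
row [  17.4 -123.1   17.3] turn 0.000 n 3 cur [0.6346 0.1234 0.2352] yaw 0.093 tilt [0.0175 0.0165] j [-0.97  0.62  1.11  1.58 -0.59  1.29  0.32] t 58.3
```

Request:
carry_out(rows=[[8, -60, 0, 0], [17, -122, 5, 0], [17, -122, 15, 0], [17, -122, 15, 0], [17, -122, 15, 0]])

```text
clock: 58.92
eef_pos: [0.6405, 0.2443, 0.2225]
ee_rot: [0.999, 0.045, 0.009, -0.007]
wrist_force: [1.0, -0.7, -3.7]
grip_width: 0.697
```

```bash
python3 -c "
from h import *
s=snap('wrist','w23');p=slot(65,75);go(*p,.084,PSI)"
```

```text
row [ -2.3  -1.5 138.8] turn -0.003 n 3 cur [0.6407 0.2444 0.2228] yaw 0.089 tilt [0.018  0.0162] j [-1.08  0.7   1.08  1.49 -0.64  1.31  0.15] t 59.0
```

View pics/w23.png

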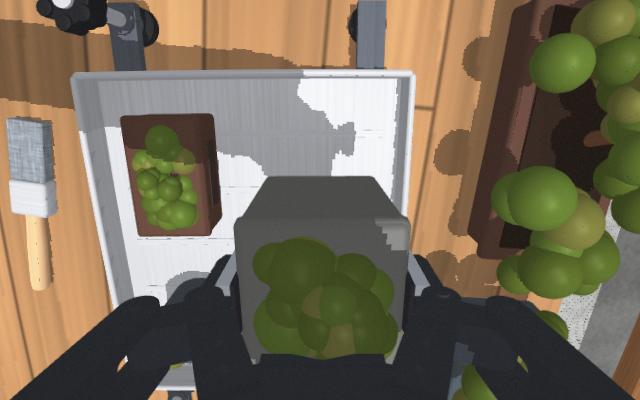

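Request:
carry_out(rows=[[-1, -1, 40, 0], [-2, -1.5, 80, 0], [-2, -1.5, 115, 0], [-2, -1.5, 130, 0], [-2, -1.5, 138, 0], [-2, -1.5, 138, 0]])

```text
clock: 59.72
eef_pos: [0.6418, 0.2477, 0.0857]
ee_rot: [0.999, 0.045, 0.01, -0.008]
wrist_force: [0.1, 0.4, -4.6]
grip_width: 0.7
```

Request:
carry_out(rows=[[0, 0, 2, 0], [0, 0, 4, 0], [0, 0, 5, 0], [0, 0, 5, 0]])

```text
clock: 60.22
eef_pos: [0.6418, 0.2478, 0.0807]
ee_rot: [0.999, 0.045, 0.01, -0.008]
wrist_force: [-0.0, -0.1, -3.7]
grip_width: 0.699
```

Request:
carry_out(rows=[[0, 0, 1, 0], [0, 0, 2, 0], [0, 0, 2, 0]])

```text
clock: 60.6
eef_pos: [0.6418, 0.2478, 0.0786]
ee_rot: [0.999, 0.045, 0.01, -0.008]
wrist_force: [-0.3, -1.1, -3.7]
grip_width: 0.698
```

Request:
carry_out(rows=[[0, 0, 0.8, 0], [0, 0, 1.5, 0], [0, 0, 1.5, 0]])

```text
clock: 60.98
eef_pos: [0.6419, 0.2478, 0.0781]
ee_rot: [0.999, 0.045, 0.01, -0.008]
wrist_force: [-2.2, 0.6, 5.6]
grip_width: 0.695
```

Request:
carry_out(rows=[[0, 0, 0, 0], [0, 0, 0, 0], [0, 0, -20, 0], [0, 0, -60, 0], [0, 0, -110, 0], [0, 0, -160, 0], [0, 0, -190, 0]], fingers=100)

```text
clock: 61.85
eef_pos: [0.6396, 0.2439, 0.2728]
ee_rot: [0.999, 0.044, 0.012, -0.009]
wrist_force: [0.2, 0.3, -0.4]
grip_width: 1.003
```

```bash
python3 -c "
from h import *
s=snap('wrist','w24');go(.48,.16,.35,np.pi/2);go(.48,-.1,.33,np.pi/2)"
```

```text
row [-165.6   67.9  -79.9] turn -1.483 n 8 cur [0.6412 0.2438 0.2764] yaw 0.088 tilt [0.0292 0.0198] j [-1.09  0.65  1.11  1.43 -0.61  1.39  0.12] t 61.9
row [-189.1  327.1  -65.1] turn -1.483 n 8 cur [0.6412 0.2438 0.2764] yaw 0.088 tilt [0.0292 0.0198] j [-1.09  0.65  1.11  1.43 -0.61  1.39  0.12] t 61.9
```

View pics/w24.png

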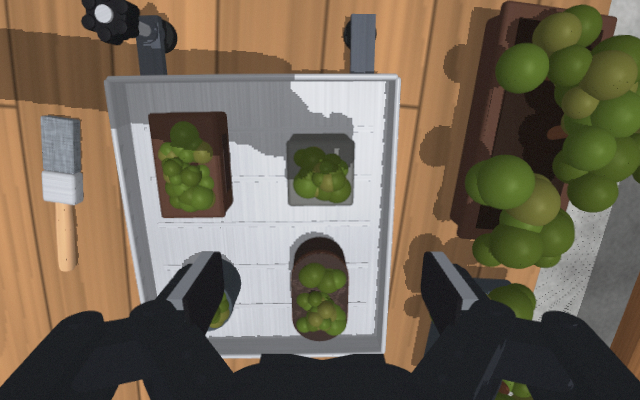

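Request:
carry_out(rows=[[-20, 8, -40, -0.18], [-40, 16, -70, -0.36], [-60, 25, -80, -0.54], [-90, 36, -80, -0.72], [-120, 48, -80, -0.9], [-150, 60, -80, -1.08], [-165, 68, -80, -1.26], [-165, 68, -80, -1.44], [-165, 68, -80, -1.48], [-165, 68, -80, -1.48]])

```text
clock: 63.15
eef_pos: [0.4808, 0.1592, 0.3506]
ee_rot: [0.708, 0.706, 0.018, 0.003]
wrist_force: [-0.4, -0.4, 0.2]
grip_width: 1.002
```

```bash
python3 meas.py w25 x; python3 -c "
from h import *
snap('side','s25');snap('top','t25');from rig import sensors;print(sensors.get_obs()['clock'])"
```

```text
floor centroid [0.56546294 0.15640358 0.040526  ] 6687
floor c [-1.87285338 -0.98294155 41.69522355] 0.82797433829996 6530
bench [-1.25294993 -0.49767234  1.37478966] 0.8534348514996484 95877
L uv 498 126 r 21.3 npix 967 128 cap xyz [0.4524 0.3678 0.1135] circ [0.451  0.3638 0.1115] top z 111.5 cap z 113.5 rel floor 71.0/73.1  floor-bench 39.9
R uv 135 162 r 21.4 npix 953 128 cap xyz [ 0.4911 -0.0542  0.1136] circ [ 0.4892 -0.0505  0.1116] top z 111.6 cap z 113.6 rel floor 70.8/72.7  floor-bench 40.0
(0.47, 0.16) floor-bench 39.95
(0.69, 0.16) floor-bench 39.82
(0.58, 0.3) floor-bench 39.82
(0.58, 0.02) floor-bench 39.95
63.3
```

View pics/w25.png

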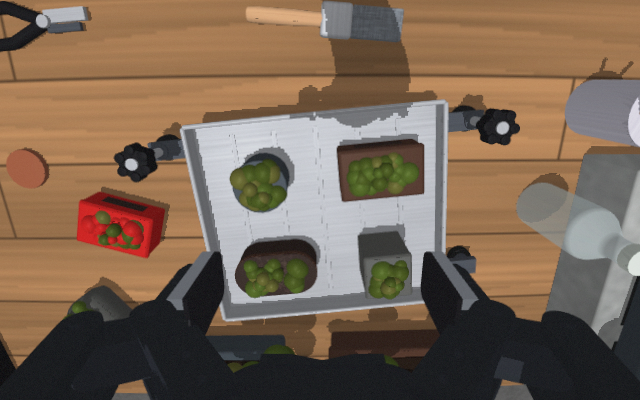

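View pics/s25.png

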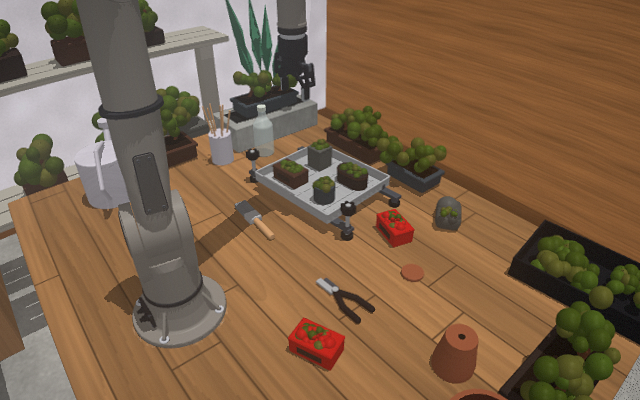

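View pics/t25.png

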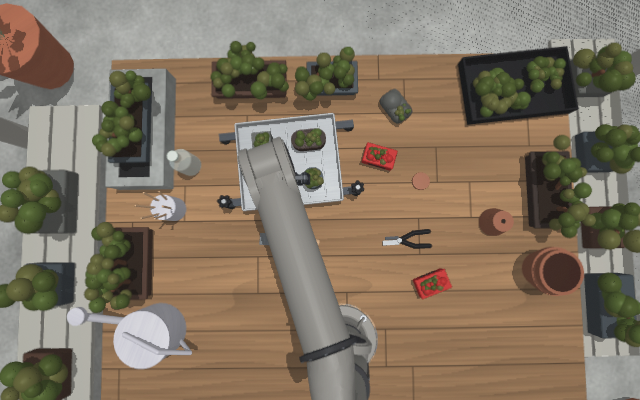

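```bash
python3 -c "
from rig import job;print(job.hand_in())"
```

```text
the job is handed in; nothing more can be done
None
```

I levelled the empty tray first, then stood all four small plants (oblong, round, oval and deep) upright on its floor and handed the job in at about 63 s. The clay pot was not out on the bench at this start.

- **Levelling:** I turned the left knob clockwise by about 8.1 rad and the right by about 2.7 rad. Before loading, the floor measured about 40 mm above the bench and level to within about 0.15 mm across the tray. With the pots on it, the wrist camera gave the same.
- **Wobble:** I pressed each front knob with 15 to 20 N. The left gave nothing I could measure and the right at most 0.2 mm. I did not press the rear corners.
- **Placing:** The last pictures show all four pots upright inside the tray. The tools, stone, saucer, red look-alikes and other things look undisturbed, and the open gripper is well clear above the tray.
- **Oval pot:** It was knocked about 3 cm aside during the run. I measured its position again before gripping it.
- **Disagreements:** The depth readings put the knob tops about 1 mm lower than the given sizes and the press contact suggest. I treated that as a constant camera offset. The tool had also tilted by 1 to 2 degrees by the last placement, but the pots stood flat once released.

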